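# Bond a filter ring in the clamshell jig

### The arm

A 6-joint arm with a two-finger parallel gripper is mounted at the origin on the work surface. World frame = base frame: x ahead of the robot, y to its left, z up, the work surface at z = 0. Lengths are in mm, angles in degrees, forces in N, time in s.
With the tool pointing down it reaches from about 350 to 850 mm from the base axis. Payload 8.1 kg.
Tool frame: the origin (TCP) lies midway between the tips of the shut fingers; the grasp point (between the pads) lies 19 mm behind it; x points along the fingers, z is the direction in which the jaws open and shut, and the axes are right-handed (so a half turn about x gives the same grasp; the last joint's range is limited). The gripper opens to 85 mm and grips with 20 to 120 N. Pads are 22 mm wide; open, the fingers measure 114 mm over their backs; the gripper's body (76 mm by 85 mm) begins 54 mm behind the grasp point. The pads swing forward as they close: fully open they stand 13 mm farther back than shut.
Start: joints at [-4.893, 7.471, 85.268, -0, 87.261, -4.893], TCP at [600.004, 0.022, 231.292] pointing down, gripper open.
Joint ranges: [-169.43, 169.43], [-51.17, 129.36], [1.28, 143.12], [-76.62, 256.62], [0, 156.53], [-152.29, 152.29]. Speed limits (degrees/s): [136.94, 136.94, 159.86, 180, 180, 180].

### API

Orientations are given as [roll, pitch, yaw] about the fixed x, y, z axes, in that order (R = Rz(yaw) Ry(pitch) Rx(roll)).
In Python, from bench import r gives the robot as it stands. The module is installed in compiled form; this text tells all that it offers.
- The arm moves only by the tool servo_tool, never from a script. Its argument "commands" is a list that holds one entry, the list of rows, each a list of 7 numbers: the closure in counts, from 0 (fully open) to 255 (shut), then the shift along the tool's x, y, z in cm, then the turn, a rotation vector about the tool's x, y, z in degrees. A call has 1 to 8 rows; each row is the pose to reach, as a shift and turn from the pose commanded when the call began, along the tool's axes at that moment; what a row does not reach only later rows make up. A row lasts 1/10 s, in which the tool goes at most 50 mm and 8.59 degrees, less where a joint would pass 70% of its speed; a pose out of reach is approached as far as the arm can. A call with a gripper value outside its range is refused whole. The fingers move at their own pace and stop on an object; "force" is the grip in N (left out, the last holds). Time passes only in rows, so rows that repeat a pose let the fingers close. It gives the time, the measured TCP pose, the force and the opening at its end, in the units of the state.
- r.sense(): the state, without advancing time (a new reading comes with each control period).
- r.snapshot(name): name is "scene" or "side" or "wrist"; returns (picture, depth): 384x512x3 uint8, red, green, blue; 384x512 float32, mm along the optical axis (not along the pixel's ray), 0 where there is no reading.
- r.calibration(name): a dict with "fx", "fy", "cx", "cy" (pixels), "pose" (4x4, takes a point from camera to world coordinates). Camera axes: x right, y down, z forward; pixel columns grow to the right and rows downward; lengths in mm; the calibration is good to about 2 mm. A picture is of the moment at which its call begins: read the wrist's pose just before it. calibration takes no time and is no camera call; for the wrist camera it gives the pose at the moment of the call.
- r.hand_in(): hands the job in, once; it reports no verdict.
The state is a dict: "time": time; "joint_pos": joint angles; "qd": joint speeds; "joint_efforts": joint torques, N m; "tool_pos": TCP position; "tcp_rot": TCP orientation; "ft_force": force on the tool from outside, world axes, zero at the start; "wrist_torque": the same for the moment, N m; "finger_gap": finger opening in mm.
Only numpy, scipy, OpenCV 4.12 (cv2) and the standard library are available. Lean on these libraries where they do the work, as an engineer would, in place of code of your own. Each camera call takes 0.05 s, during which the arm holds its last target.

### The job

In the clamshell jig on the ink bench, thread the blue end ring (adhesive face up, as it lies) and then the white filter ring down the locating post until each is fully home, swing the lid over onto them, and push the red-knobbed register pin down through the lid into the base. The lid is sprung, so lean on the pin until its collar sits flat on the lid and the lid is fully shut, and finish while still holding the pin pressed down like that so that the adhesive grabs. Leave the black ring, the other two pins, the ink bottles and the spatula where they are.

Things in the scene. Friction and masses are not known exactly. Their poses are not given: they have to be found in the camera images.
- jig: Fixed aluminium clamshell jig. Origin: underside of its base plate, directly below the locating post. Base plate 225 x 140 mm, top 15 mm above the bench. Its x axis runs from the pin boss (x = -65 mm) over the post (x = 0) to the lid's hinge (x = +75 mm); y runs along the hinge; z up. It is turned so that the hinge lies roughly to the robot's left (+y) and the pin boss to the right.
- post_foot (a point): Point on the post's axis at the top of the base plate (15 mm above the bench), where the first ring comes to rest. Steel post 20 mm in diameter, straight to 35 mm above this point, then tapering to 10 mm diameter at its top, 47 mm above this point.
- boss_hole (a point): Centre of the mouth of the pin hole in the jig's base boss (block 40 x 50 mm, top 56 mm above the bench). Vertical blind hole 14 mm in diameter, 33 mm deep.
- lid_hinge (a point): Middle of the lid's hinge axis, 61 mm above the bench, 75 mm from the post; the axis runs along the jig's y.
- lid (a joint): Lid angle in rad: 0 = shut (level), 1.68 to 1.88 at the start (upright, leaning back a little), stop at 1.95. Stiff hinge (0.24 N m friction): the lid stays where it is left. On the stacked rings the lid's sprung platen stops it about 0.1 rad from shut and holds it 0.03 to 0.15 rad open unless pressed; pressing it shut takes about 12 N at the pin.
- lid_tab (a point): Middle of the black rubber finger tab (10 mm thick, 44 mm wide) on the lid's free edge, 153 to 179 mm from the hinge; this point is 166 mm from it, at mid-thickness. The lid: a mint-green plate 10 mm thick, 110 mm wide, 8 to 155 mm from the hinge, mid-plane through the hinge axis, with a 34 mm hole over the post and a pin hole. Shut, its top is 66 mm above the bench.
- lid_hole (a point): Centre of the mouth, on the lid's top face, of the lid's 14 mm pin hole, 140 mm from the hinge; with the lid shut it lies 10 mm straight above boss_hole.
- end_ring_center (a point): Blue plastic end ring with a yellow adhesive face on top: outside 54 mm, bore 24 mm, 16 mm high. Point: on its axis, half-way up (8 mm). Lies flat on the blue-grey parts pad (3 mm thick) with the other rings 75 mm apart along the pad. Goes on the post first.
- filter_ring_center (a point): White filter ring: outside 54 mm, bore 24 mm, 18 mm high. Point: on its axis, half-way up (9 mm). Lies flat on the parts pad. Goes on the post second, on the blue ring.
- spacer_center (a point): Black spacer ring, outside 58 mm, 8 mm high, on the parts pad; not used. Point: its centre.
- pad: Fixed blue-grey parts pad 250 x 100 x 3 mm. Origin: centre of its underside. The three rings lie in a row along its x axis. It lies on one side of the jig, the pin rack on the other; which side is which varies.
- rack: Fixed aluminium pin rack 200 x 50 x 55 mm on a 220 x 70 mm foot. Origin: centre of its underside. Three pins stand in its holes in a row along its x axis, 65 mm apart, collars resting on its top 55 mm above the bench; which pin is where varies.
- reg_pin_knob (a point): Centre of the red knob (22 mm in diameter, 30 mm high) of the steel register pin, which stands upright. Below the knob is a collar 30 mm in diameter, 6 mm high, whose underside is 21 mm below this point; below that a 12 mm shank 40 mm long, its last 10 mm tapering to a 5 mm nose.
- pin_black_knob (a point): Centre of the black knob (22 mm diameter, 22 mm high) of another, thinner pin in the rack; not used.
- pin_yellow_knob (a point): Centre of the yellow knob (24 mm diameter, 18 mm high) of another, thinner pin in the rack; not used.
- ink_red: Red ink bottle with blue cap, 64 mm diameter, 115 mm high, standing behind the jig; not used. Origin: centre of its underside.
- ink_green: Green ink bottle, same size; not used. Origin: centre of its underside.
- ink_violet: Violet ink bottle, same size; not used. Origin: centre of its underside.
- spatula: Steel spatula with white handle, about 160 mm long, lying flat at the back right, beside the bottles; not used. Origin: its middle, underside.
Mind the look-alikes: they are no part of the job. What is shaped like the part that bears reg_pin_knob but turquoise is not meant.

How it is judged (in metres and radians):
On the way, in this order (a step that is already met when the one before it is completed fails the run):
1. the blue end ring is fully home on the post, before the white one is on it (horizontal distance between end_ring_center and post_foot below 0.004 m and z of end_ring_center in the frame of post_foot below 0.0105 m and horizontal distance between filter_ring_center and post_foot above 0.03 m), for 0.1 s.
2. the white filter ring is fully home on the blue ring, with the lid still up (horizontal distance between filter_ring_center and post_foot below 0.004 m and z of filter_ring_center in the frame of post_foot below 0.0275 m and z of end_ring_center in the frame of post_foot below 0.0105 m and value of joint lid above 0.5 rad), for 0.1 s.
3. the lid is swung down onto the rings (value of joint lid below 0.15 rad and horizontal distance between reg_pin_knob and boss_hole above 0.03 m), for 0.1 s.
At the end, for the whole second after the job is handed in: Robot still on the register pin (over 2 N); lid pressed shut (within 0.016 rad); pin upright in both holes, collar on the lid (within 3 mm); blue ring home on the base and white ring home on it (within 2.5 mm), both within 4 mm of the post's axis (value of joint lid below 0.016 rad and horizontal distance between reg_pin_knob and boss_hole below 0.004 m and z of reg_pin_knob in the frame of boss_hole below 0.034 m and angle between reg_pin_knob's own z axis and vertical below 0.1 rad and contact force between any of the fingers, the arm and reg_pin above 2 N and horizontal distance between each of end_ring_center, filter_ring_center and post_foot below 0.004 m and z of end_ring_center in the frame of post_foot below 0.0105 m and z of filter_ring_center in the frame of post_foot below 0.0275 m); the arm keeps its last pose, push and grip.
It fails at once if the black spacer ring is disturbed (over 25 mm) (distance of spacer_center from where it was at the start of the episode above 0.025 m).
It fails at once if another pin is taken from the rack or knocked (over 15 mm) (distance of any of pin_black_knob, pin_yellow_knob from where it was at the start of the episode above 0.015 m).
It fails at once if an ink bottle is moved over 25 mm or tipped (distance of any of ink_red, ink_green, ink_violet from where it was at the start of the episode above 0.025 m or angle between any of ink_red, ink_green, ink_violet's own z axis and vertical above 0.35 rad).
It fails at once if the spatula is moved over 25 mm (distance of spatula from where it was at the start of the episode above 0.025 m).
It also fails if it takes over 72 s, if anything falls off the work surface, if the arm or the gripper's body presses on something with over 40 N, if the wrist force passes 120 N, or if a joint passes its speed limit or range.

## Working session

There is one attempt and no reset: what is moved stays moved. The work goes in short steps, Python scripts to look and compute and a tool call to move; the robot and the scene stay as the last step left them, time stands still between calls to the robot, and variables do not carry over. Pictures are saved under pics/ and viewed, and the job is handed in when it is done.

Besides the shell and the picture viewer there is one more tool, called after "Call:" by a JSON object that holds its "api" and its "payload". servo_tool: Moves the arm, as the interface text tells. Its arguments: {"type":"object","properties":{"commands":{"type":"array","items":{"type":"array","items":{"type":"array","items":{"type":"number"}}}},"force":{"type":"number"}},"required":["commands"]}

```bash
mkdir -p pics
cat > h.py <<'E'
import numpy as np, cv2
from bench import r
def snap(name,fn):
    c=r.calibration(name); p,d=r.snapshot(name)
    cv2.imwrite('pics/'+fn+'.png',p[:,:,::-1]); np.savez('/tmp/'+fn+'.npz',p=p,d=d,pose=c['pose'],k=[c[x] for x in('fx','fy','cx','cy')])
    return p,d,c
def ld(fn):
    z=np.load('/tmp/'+fn+'.npz'); return z['p'],z['d'],z['pose'],z['k']
def cloud(d,pose,k):
    v,u=np.mgrid[:d.shape[0],:d.shape[1]]
    P=np.stack([(u-k[2])/k[0]*d,(v-k[3])/k[1]*d,d],-1)
    return P@np.array(pose)[:3,:3].T+np.array(pose)[:3,3]
def ray(u,v,z,pose,k):
    D=np.array(pose)[:3,:3]@np.array([(u-k[2])/k[0],(v-k[3])/k[1],1]); o=np.array(pose)[:3,3]
    return o+D*(z-o[2])/D[2]
E
python3 - <<'E'
from h import *
np.set_printoptions(precision=2,suppress=True)
print(r.sense())
for n in('scene','side','wrist'):
    p,d,c=snap(n,n+'0'); print(n,c)
E
```

```text
{'time': 0.0, 'joint_pos': array([-4.9 ,  7.52, 85.33,  0.  , 87.26, -4.89]), 'qd': array([-0.03,  0.03, -0.05, -0.01, -0.08,  0.1 ]), 'joint_efforts': array([ -0.  , -56.94, -50.06,  -0.  ,   0.01,   0.  ]), 'tool_pos': array([599.46,   0.05, 230.22]), 'tcp_rot': array([174.26,  89.89, 174.26]), 'ft_force': array([ 0.82,  0.06, -0.32]), 'wrist_torque': array([-0.01, -0.  , -0.02]), 'finger_gap': 84.881424273148}
scene {'fx': 497.26852728944186, 'fy': 497.26852728944186, 'cx': 253.89921416149235, 'cy': 194.19456343223857, 'pose': array([[  -0.77,    0.54,   -0.34, 1030.12],
       [   0.64,    0.64,   -0.42,  557.1 ],
       [  -0.01,   -0.54,   -0.84, 1076.88],
       [   0.  ,    0.  ,    0.  ,    1.  ]])}
side {'fx': 481.9289987136011, 'fy': 481.9289987136011, 'cx': 256.2603008656389, 'cy': 191.97307796106398, 'pose': array([[   0.97,   -0.14,    0.22,  298.97],
       [  -0.26,   -0.59,    0.76, -991.75],
       [   0.02,   -0.79,   -0.61,  911.3 ],
       [   0.  ,    0.  ,    0.  ,    1.  ]])}
wrist {'fx': 330.8564188943046, 'fy': 330.8564188943046, 'cx': 254.7664296348594, 'cy': 194.23577551358989, 'pose': array([[  1.  ,   0.  ,  -0.  , 598.83],
       [  0.  ,  -0.96,  -0.3 ,  74.69],
       [ -0.  ,   0.3 ,  -0.96, 372.78],
       [  0.  ,   0.  ,   0.  ,   1.  ]])}
```

View pics/scene0.png

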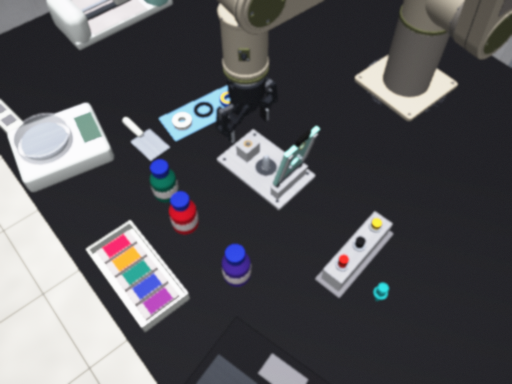

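View pics/side0.png

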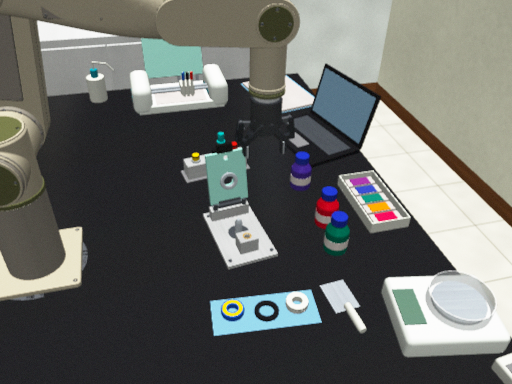

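View pics/wrist0.png

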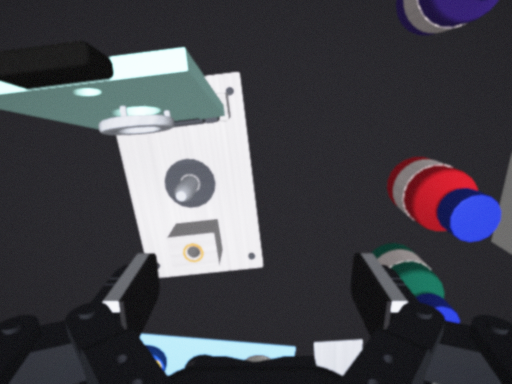

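The side view shows the pad at about (265,312), with the blue ring at (232,310), black at (267,311) and white at (297,302). The rack holds yellow, black and red knobs, and the turquoise decoy pin stands behind it. The wrist view shows the post at (188,188) and the boss hole at (193,252).

```bash
cat > m.py <<'E'
from h import *
np.set_printoptions(precision=1,suppress=True)
p,d,T,k=ld('side0'); C=cloud(d,T,k); hsv=cv2.cvtColor(p,cv2.COLOR_RGB2HSV)
def comps(m,nm,amin=15):
    n,l,s,c=cv2.connectedComponentsWithStats(m.astype(np.uint8))
    for i in range(1,n):
        if s[i,4]>=amin:
            q=C[l==i]; print(nm,c[i],s[i],'med',np.median(q,0),'min',np.percentile(q,2,0),'max',np.percentile(q,98,0))
H,S,V=hsv[...,0].astype(int),hsv[...,1],hsv[...,2]
print('side')
roi=np.zeros(H.shape,bool);roi[285:335,205:325]=1
comps(roi&(H>85)&(H<105)&(S>60),'pad'); comps(roi&(H>=106)&(H<130)&(S>150),'blue'); comps(roi&(H>15)&(H<35)&(S>120),'yel'); comps(roi&(V<60),'blk',30); comps(roi&(S<50)&(V>130),'white')
# height tops
for nm,(u0,v0,u1,v1),zz in [('blue',(215,295,250,325),19),('white',(282,288,314,316),21)]:
    sub=np.zeros(H.shape,bool);sub[v0:v1,u0:u1]=1
    q=C[sub&(abs(C[...,2]-zz)<5)]; print(nm,len(q),q.mean(0),np.percentile(q,1,0),np.percentile(q,99,0))
p,d,T,k=ld('scene0'); C=cloud(d,T,k); hsv=cv2.cvtColor(p,cv2.COLOR_RGB2HSV);H,S,V=hsv[...,0].astype(int),hsv[...,1],hsv[...,2]
print('scene')
roi[:]=0;roi[205:300,310:400]=1
comps(roi&((H<8)|(H>172))&(S>120)&(V>90),'red'); comps(roi&(H>20)&(H<35)&(S>120),'yel')
roi[:]=0;roi[75:140,155:235]=1
comps(roi&(H>85)&(H<105)&(S>60),'pad'); comps(roi&(S<60)&(V>130),'white'); 
for n in('side0','scene0'):
    p,d,T,k=ld(n); x=(80,180,170,150)
s=cv2.imread('pics/side0.png')[280:340,200:330]; cv2.imwrite('pics/a1.png',cv2.resize(s,None,fx=6,fy=6,interpolation=2))
s=cv2.imread('pics/scene0.png')[120:300,210:400]; cv2.imwrite('pics/a2.png',cv2.resize(s,None,fx=3,fy=3,interpolation=2))
s=cv2.imread('pics/wrist0.png')[60:290,100:280]; cv2.imwrite('pics/a3.png',cv2.resize(s,None,fx=2.6,fy=2.6,interpolation=2))
E
python3 m.py
```

```text
side
pad [262.8 314.2] [ 209  289  113   46 2648] med [ 512.2 -312.     3. ] min [ 401.1 -352.1   -1.1] max [ 646.  -240.3   10.7]
pad [296.7 302. ] [294 301   7   3  17] med [ 606.9 -289.1    2.6] min [ 600.1 -294.     1. ] max [ 614.3 -283.9    5.7]
pad [266.1 310.4] [258 305  17  12 157] med [ 528.4 -295.8    3.8] min [ 509.  -316.7   -0.3] max [ 545.8 -279.2   12.7]
pad [231.9 309.9] [228 308   9   5  34] med [ 449.8 -275.1    4.4] min [ 391.5 -530.2   -0.4] max [ 460.5 -267.4  322.1]
blue [232. 306.] [227 304  11   6  44] med [ 453.1 -270.    11.8] min [ 438.5 -278.8    5.2] max [ 463.  -265.6   20.9]
blue [232.1 316. ] [221 307  23  14  95] med [ 444.4 -301.6   12.7] min [ 424.6 -306.6    3.6] max [ 473.9 -277.4   20.7]
yel [231.9 307.7] [223 300  20  16 132] med [ 449.4 -281.8   19.6] min [ 428.1 -303.2   16.7] max [ 471.1 -259.5   24. ]
blk [265.2 305.4] [ 205  285  120   50 2134] med [ 532.9 -248.7    0.2] min [ 385.7 -380.    -3.5] max [ 672.1 -190.5    3.8]
blk [266.2 310.7] [255 301  23  20 213] med [ 526.6 -301.7   10.3] min [ 501.5 -326.     4. ] max [ 551.5 -274.3   13
[... 425 characters left out ...]
60.5] [339 255  10  12  92] med [594.4 316.7  90.9] min [582.7 306.2  74.5] max [602.4 324.4  95.1]
yel [376.2 223.2] [372 219  10  10  78] med [465.3 296.3  80. ] min [453.1 286.6  73.3] max [474.6 305.4  84.1]
pad [194.8 114. ] [ 158   84   71   56 1494] med [ 556.3 -301.5    4.9] min [ 434.6 -357.5   -0.9] max [666.8 -10.2 337.8]
white [222.4  96.2] [220  91   8  13  23] med [ 467.4 -295.4   20. ] min [ 434.1 -320.6    3. ] max [ 563.6 -126.2  217.4]
white [181.5 120.1] [171 111  21  19 311] med [ 601.9 -298.5   20.2] min [ 568.8 -338.     2.3] max [ 630.  -267.6   26.9]
white [157.1 137.3] [155 134   7   6  26] med [ 684.9 -298.8    4.2] min [ 678.2 -315.7   -2.2] max [861.6 132.3 543.7]
```

Run:
```python
from h import *
np.set_printoptions(precision=1,suppress=True)
p,d,T,k=ld('wrist0'); C=cloud(d,T,k)
for nm,u,v in [('posttop',181,192),('bosstop',175,252),('plateR',235,240),('plate',140,170),('lidtip',60,60)]: print(nm,C[v,u],d[v,u])
# plate points & boss top
B=C[(abs(C[...,2]-56)<4)&(C[...,1]<60)&(C[...,0]<620)]; print(len(B),B.mean(0),np.percentile(B,1,0),np.percentile(B,99,0))
m=((abs(C[...,2]-15)<4)).astype(np.uint8)
pts=C[m>0][:,:2].astype(np.float32); print(cv2.minAreaRect(pts))
mb=(abs(C[...,2]-56)<4)&(C[...,1]<60)&(C[...,0]<620); print(cv2.minAreaRect(C[mb][:,:2].astype(np.float32)))
mp=(abs(C[...,2]-62)<4); 
for n in [mp]: q=C[n]; print(len(q), np.median(q,0))
```

```text
posttop [526.  -19.2  61.8] 324.94373
bosstop [514.  -87.3  56.1] 350.49374
plateR [575.  -92.6  14.9] 391.34027
plate [471.2  -8.   14.7] 366.70508
lidtip [523.8  86.4 236.3] 127.0694
1720 [532.5 -81.3  55.7] [ 507.5 -108.7   52.4] [558.1 -15.8  58.8]
((667.9155883789062, -67.04173278808594), (461.89898681640625, 448.44891357421875), 86.13896179199219)
((534.5022583007812, -29.67481231689453), (163.55796813964844, 55.10268783569336), 88.16674041748047)
844 [753.  -10.   62.2]
```

View pics/a1.png

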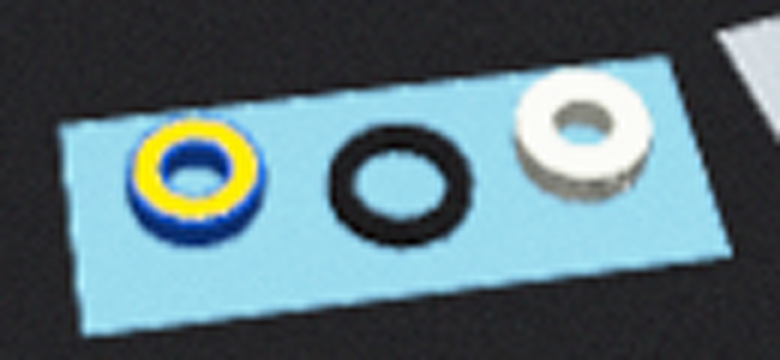

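View pics/a3.png

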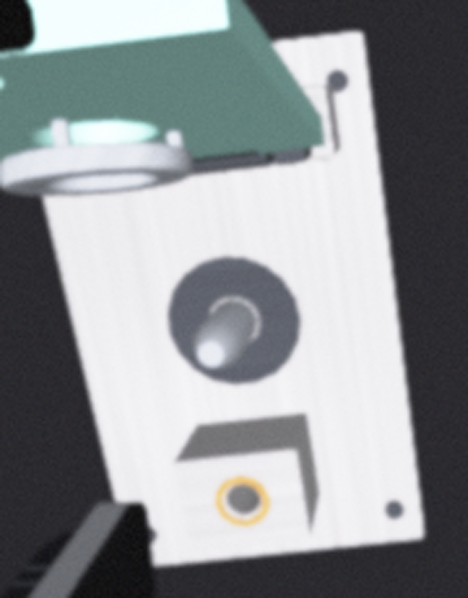

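View pics/a2.png

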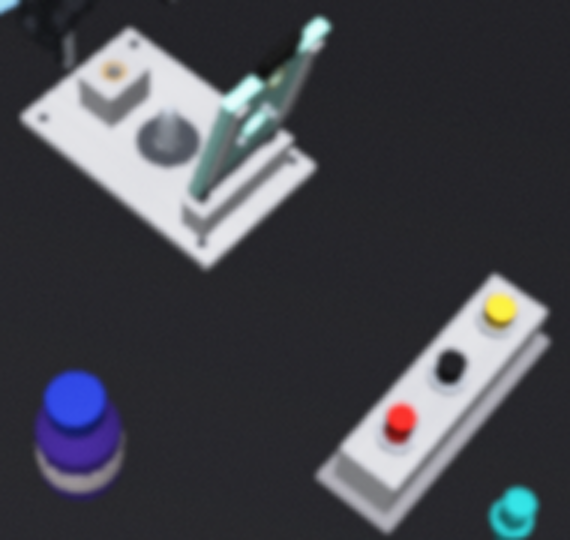

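Run:
```python
from h import *
np.set_printoptions(precision=1,suppress=True)
p,d,T,k=ld('wrist0'); C=cloud(d,T,k)
for nm,u,v,z in [('posttop',180.4,195.4,62),('foot disc',190,183,15),('boss',193.5,251.9,56)]: print(nm,ray(u,v,z,T,k))
# plate: gray bright mask
g=p.astype(int); m=(abs(C[...,2]-15)<5)&(g.min(-1)>140)
n,l,s,c=cv2.connectedComponentsWithStats(m.astype(np.uint8)); i=1+s[1:,4].argmax()
print(s[i],cv2.minAreaRect(C[l==i][:,:2].astype(np.float32)))
# lid plane: bottom face greenish
hs=cv2.cvtColor(p,cv2.COLOR_RGB2HSV)
for f in('side0','scene0'):
    p,d,T,k=ld(f);C=cloud(d,T,k);hs=cv2.cvtColor(p,cv2.COLOR_RGB2HSV)
    m=(hs[...,0]>65)&(hs[...,0]<92)&(hs[...,1]>25)&(C[...,2]>60)&(C[...,2]<260)&(C[...,1]>0)&(C[...,1]<150)&(C[...,0]>430)&(C[...,0]<640)
    q=C[m]; c0=q.mean(0); u,s,vt=np.linalg.svd(q-c0); print(f,len(q),c0,'normal',vt[2],s)
p,d,T,k=ld('scene0');C=cloud(d,T,k)
q=C[(abs(C[...,2]-62)<5)&(C[...,1]<20)&(C[...,1]>-50)&(C[...,0]>500)&(C[...,0]<560)]
print('post scene',len(q),q.mean(0))
```

```text
posttop [525.2 -22.6  62. ]
foot disc [525.8 -22.8  15. ]
boss [533.6 -87.2  56. ]
[  117    73   146   205 14202] ((525.2661743164062, -25.472259521484375), (140.0596466064453, 225.26126098632812), 6.652978420257568)
side0 1763 [512.8  64.5 147.6] normal [ 0.1 -1.   0.2] [1892.5 1413.8  133.3]
scene0 566 [526.9  77.3 164.9] normal [-0.1  1.  -0.2] [1151.   795.5   62.2]
post scene 23 [528.6 -21.4  61.8]
```

Call:
{"api": "servo_tool", "payload": {"commands": [[[0, 3, -8, -4, 8, 0, 0], [0, 6, -12, -6, 16, 0, 0], [0, 9, -16, -8, 24, 0, 0], [0, 11.1, -20, -10, 32, 0, 0], [0, 11.1, -24, -12, 40, 0, 0], [0, 11.1, -28.2, -14.9, 48, 0, 0], [0, 11.1, -28.2, -14.9, 56, 0, 0], [0, 11.1, -28.2, -14.9, 64, 0, 0]]]}}

```text
time: 0.95
tool_pos: [447.6, -285.7, 119.1]
tcp_rot: [-108.5, 89.9, -173.2]
ft_force: [-0.2, 1.5, -0.3]
finger_gap: 85.7
```

Call:
{"api": "servo_tool", "payload": {"commands": [[[0, 0, 0, 0, 8, 0, 0], [0, 0, 0, 0, 16, 0, 0], [0, 0, 0, 0, 24, 0, 0], [0, 0, 0, 0, 32.2, 0, 0], [0, 0, 0, 0, 32.2, 0, 0], [0, 0, 0, 0, 32.2, 0, 0]]]}}

```text
time: 1.55
tool_pos: [450.9, -281.9, 120.1]
tcp_rot: [-126.6, 90.0, 137.4]
ft_force: [-0.5, -1.2, 0.4]
finger_gap: 85.9
```

```bash
cat > ringm.py <<'E'
from h import *
import sys
np.set_printoptions(precision=2,suppress=True)
fn,col,zt=sys.argv[1],sys.argv[2],float(sys.argv[3])
s=r.sense(); p,d,c=snap('wrist',fn)
print(s['time'],s['tool_pos'],s['tcp_rot'],s['joint_pos'])
T=c['pose'];k=[c[x] for x in('fx','fy','cx','cy')];print(np.array(T))
hs=cv2.cvtColor(p,cv2.COLOR_RGB2HSV);H,S,V=[hs[...,i].astype(int) for i in range(3)]
m=(H>18)&(H<36)&(S>100)&(V>80) if col=='y' else (S<45)&(V>150)
n,l,st,ce=cv2.connectedComponentsWithStats(m.astype(np.uint8))
for i in range(1,n):
    if st[i,4]<600: continue
    cs,_=cv2.findContours((l==i).astype(np.uint8),cv2.RETR_CCOMP,cv2.CHAIN_APPROX_NONE)
    for q in cs:
        if len(q)<40: continue
        e=cv2.fitEllipse(q)
        w=np.array([ray(a[0][0],a[0][1],zt,T,k)[:2] for a in q],np.float32)
        (cx,cy),rr=cv2.minEnclosingCircle(w)
        A=np.c_[2*w,np.ones(len(w))]; b=(w**2).sum(1); x=np.linalg.lstsq(A,b,rcond=None)[0]
        print(st[i],'ell',e,'circ',cx,cy,rr,'lsq',x[:2],np.sqrt(x[2]+x[0]**2+x[1]**2))
E
python3 ringm.py w1 y 19
```

```text
1.55 [ 450.86 -281.85  120.06] [-126.62   89.97  137.43] [-37.54   1.64 103.3    0.    75.09  58.41]
[[  -0.1    -0.95   -0.29  525.26]
 [  -0.99    0.1     0.03 -290.77]
 [  -0.      0.3    -0.96  262.49]
 [   0.      0.      0.      1.  ]]
[ 222  166   59   57 1388] ell ((250.91932678222656, 193.7971954345703), (55.72822189331055, 58.35744094848633), 93.81958770751953) circ 450.15679931640625 -279.7504577636719 23.01873207092285 lsq [ 450.17 -279.72] 22.47798744394166
[ 222  166   59   57 1388] ell ((250.96189880371094, 194.22438049316406), (39.878318786621094, 41.715553283691406), 90.03186798095703) circ 450.140625 -279.71697998046875 16.460922241210938 lsq [ 450.11 -279.75] 16.079174107061718
```

View pics/w1.png

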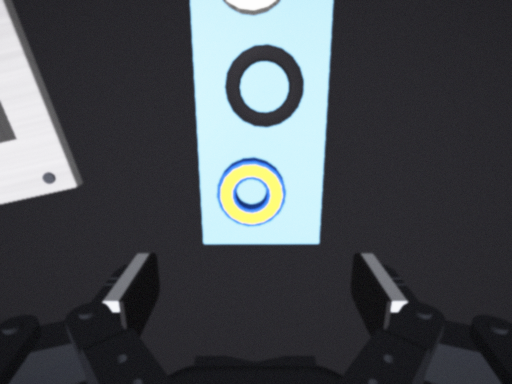

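Call:
{"api": "servo_tool", "payload": {"commands": [[[0, 4, -0.06, -0.12, 0, 0, 0], [0, 8, -0.06, -0.12, 0, 0, 0], [0, 10.5, -0.06, -0.12, 0, 0, 0], [0, 11.6, -0.06, -0.12, 0, 0, 0], [0, 11.6, -0.06, -0.12, 0, 0, 0], [255, 11.6, -0.06, -0.12, 0, 0, 0], [255, 11.6, -0.06, -0.12, 0, 0, 0], [255, 11.6, -0.06, -0.12, 0, 0, 0]]], "force": 40}}

```text
time: 2.4
tool_pos: [452.0, -281.9, 7.0]
tcp_rot: [58.0, 89.8, -38.1]
ft_force: [-2.6, 2.3, 7.8]
finger_gap: 52.4
```

Call:
{"api": "servo_tool", "payload": {"commands": [[[255, 0, 0, 0, 0, 0, 0], [255, 0, 0, 0, 0, 0, 0], [255, 0, 0, 0, 0, 0, 0]]]}}

```text
time: 2.7
tool_pos: [452.1, -281.9, 7.0]
tcp_rot: [58.0, 89.8, -38.1]
ft_force: [-3.3, 1.5, 8.6]
finger_gap: 52.5
```

Call:
{"api": "servo_tool", "payload": {"commands": [[[255, -1, 0, 0, 0, 0, 0], [255, -5, 0, 0, 0, 0, 0], [255, -10, 0, 0, 0, 0, 0], [255, -10, 0, 0, 0, 0, 0], [255, -10, 0, 0, 0, 0, 0]]]}}

```text
time: 3.2
tool_pos: [452.3, -282.0, 107.8]
tcp_rot: [58.5, 89.7, -37.7]
ft_force: [-0.5, 0.5, -0.7]
finger_gap: 52.3
```

```bash
python3 ringm.py w2 y 115; python3 -c "
from h import *
snap('side','s2')
s=cv2.imread('pics/s2.png')[150:340,160:360]; cv2.imwrite('pics/s2b.png',cv2.resize(s,None,fx=3,fy=3,interpolation=2))"
```

```text
3.2 [ 452.3  -282.03  107.84] [ 58.52  89.65 -37.67] [-37.46   2.24 104.05  -0.    73.37  58.73]
[[  -0.11   -0.95   -0.29  525.91]
 [  -0.99    0.1     0.03 -290.7 ]
 [   0.      0.29   -0.96  250.66]
 [   0.      0.      0.      1.  ]]
[ 203  224  105   94 4405] ell ((254.69053649902344, 270.16668701171875), (92.01751708984375, 104.006103515625), 89.37972259521484) circ 447.33355712890625 -282.52459716796875 24.348037719726562 lsq [ 447.38 -282.5 ] 23.926027174510192
[ 203  224  105   94 4405] ell ((254.6985626220703, 271.4313049316406), (61.534664154052734, 69.21675109863281), 91.07986450195312) circ 447.25408935546875 -282.49481201171875 16.371212005615234 lsq [ 447.33 -282.5 ] 15.978040053136265
```

View pics/w2.png

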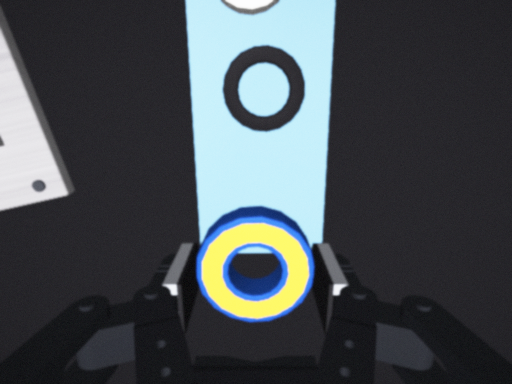

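View pics/s2b.png

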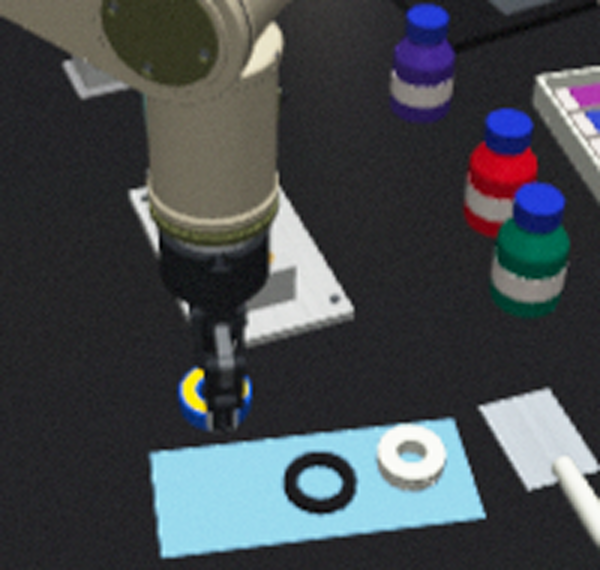

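```bash
cat > ringm2.py <<'E'
from h import *
import sys
np.set_printoptions(precision=2,suppress=True)
fn,col=sys.argv[1:3]; p,d,T,k=ld(fn)
hs=cv2.cvtColor(p,cv2.COLOR_RGB2HSV);H,S,V=[hs[...,i].astype(int) for i in range(3)]
m=(H>18)&(H<36)&(S>100)&(V>80) if col=='y' else (S<45)&(V>150)
n,l,st,ce=cv2.connectedComponentsWithStats(m.astype(np.uint8));i=1+st[1:,4].argmax()
q=max(cv2.findContours((l==i).astype(np.uint8),cv2.RETR_EXTERNAL,cv2.CHAIN_APPROX_NONE)[0],key=len)
C=cloud(d,T,k); print('depth z',np.median(C[l==i],0))
for zt in map(float,sys.argv[3:]):
        w=np.array([ray(a[0][0],a[0][1],zt,T,k)[:2] for a in q],np.float32)
        A=np.c_[2*w,np.ones(len(w))]; b=(w**2).sum(1); x=np.linalg.lstsq(A,b,rcond=None)[0]
        print(zt,x[:2],np.sqrt(x[2]+x[0]**2+x[1]**2))
E
python3 ringm2.py w2 y 119 121 123; python3 ringm2.py w1 y 19 20
```

```text
depth z [ 452.56 -283.09  119.92]
119.0 [ 449.7  -282.74] 23.22054533271871
121.0 [ 450.85 -282.86] 22.867817427860718
123.0 [ 452.01 -282.98] 22.515093638052175
depth z [ 451.63 -279.83   19.21]
19.0 [ 450.17 -279.72] 22.47798744394166
20.0 [ 450.48 -279.77] 22.385702845365106
```

Call:
{"api": "servo_tool", "payload": {"commands": [[[255, -2, 0.8, -4.5, 8, 0, 0], [255, -3.5, 1.6, -9, 16, 0, 0], [255, -3.5, 2.4, -13.5, 24, 0, 0], [255, -3.5, 3.2, -18, 32, 0, 0], [255, -3.5, 4, -22.5, 38.8, 0, 0], [255, -3.5, 4.53, -26.57, 38.8, 0, 0], [255, -3.5, 4.53, -26.57, 38.8, 0, 0], [255, -3.5, 4.53, -26.57, 38.8, 0, 0]]]}}

```text
time: 4.1
tool_pos: [523.3, -20.5, 137.8]
tcp_rot: [-45.5, 89.8, 179.7]
ft_force: [-0.3, -0.2, 0.0]
finger_gap: 52.2
```

```bash
python3 ringm.py w3 y 155; python3 ringm2.py w3 y 153 155 157; python3 -c "
from h import *
s=cv2.imread('pics/w3.png')[60:360,130:380]; cv2.imwrite('pics/w3b.png',cv2.resize(s,None,fx=2,fy=2,interpolation=2))"
```

```text
4.1 [523.29 -20.47 137.8 ] [-45.52  89.83 179.66] [ -7.84  -0.48 103.49  -0.02  77.16 126.99]
[[ -0.7   -0.68  -0.21 576.44]
 [ -0.71   0.67   0.21 -74.84]
 [  0.     0.3   -0.95 280.05]
 [  0.     0.     0.     1.  ]]
[ 203  224  105   94 4556] ell ((254.83267211914062, 270.1290588378906), (92.61174011230469, 104.49492645263672), 89.82615661621094) circ 523.6739501953125 -22.68696403503418 22.663496017456055 lsq [523.69 -22.75] 22.336175846674955
[ 203  224  105   94 4556] ell ((254.8751678466797, 271.4354553222656), (61.05717468261719, 68.35808563232422), 89.79942321777344) circ 523.7013549804688 -22.652421951293945 14.995231628417969 lsq [523.65 -22.73] 14.68616503298678
depth z [523.26 -22.31 149.91]
153.0 [522.84 -21.91] 22.693387690753987
155.0 [523.69 -22.75] 22.336175846674955
157.0 [524.53 -23.58] 21.97894250683624
```

View pics/w3b.png

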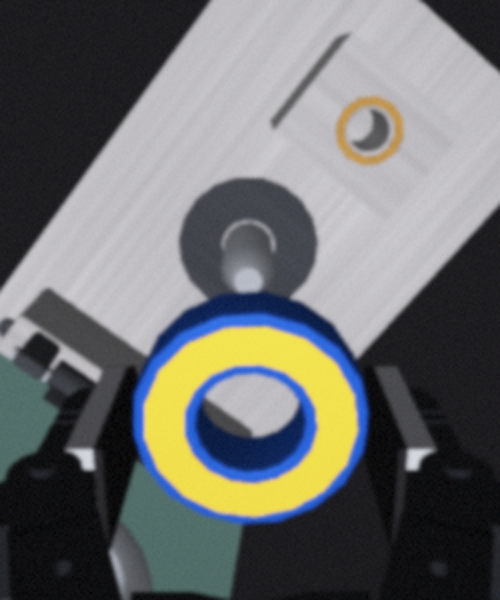

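Run:
```python
from h import *
np.set_printoptions(precision=1,suppress=True)
print(r.sense()['tool_pos'])
p,d,T,k=ld('w3')
for a in [(254,198.5,62),(254,181,15),(314.5,125,56)]: print(ray(*a,T,k))
print(ray(254.85,270.8,150.3,T,k))
```

```text
[523.3 -21.6 138. ]
[526.  -24.4  62. ]
[525.9 -24.3  15. ]
[532.7 -87.9  56. ]
[522.2 -21.3 150.3]
```

Call:
{"api": "servo_tool", "payload": {"commands": [[[255, 2, 0.49, -0.02, 0, 0, 0], [255, 5, 0.49, -0.02, 0, 0, 0], [255, 6.8, 0.49, -0.02, 0, 0, 0], [255, 7.5, 0.49, -0.02, 0, 0, 0], [255, 8.2, 0.49, -0.02, 0, 0, 0], [255, 8.7, 0.49, -0.02, 0, 0, 0], [255, 8.7, 0.49, -0.02, 0, 0, 0]]]}}

```text
time: 4.85
tool_pos: [527.9, -25.1, 52.3]
tcp_rot: [116.9, 90.0, -18.1]
ft_force: [-0.8, 0.2, -1.2]
finger_gap: 52.3
```

```bash
python3 -c "
from h import *
s=r.sense();print(s['tool_pos'],s['ft_force'],s['wrist_torque'])
snap('wrist','w4')"
```

```text
[527.91805037 -25.1459515   52.32077554] [-0.7934824   0.24173855 -1.17059406] [-0.00892285  0.0092752  -0.03392234]
```

View pics/w4.png

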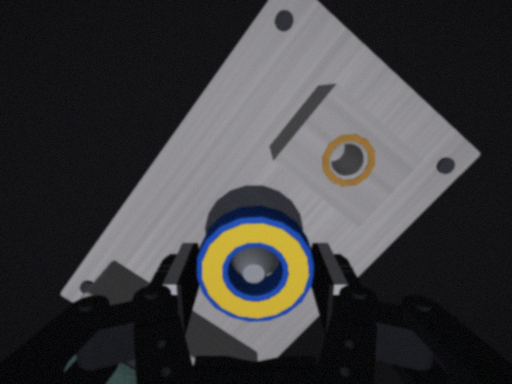

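The post tip at (253,272) sits in the bore, whose centre is at (255,271), so the ring is centred. I'll keep going down.

Call:
{"api": "servo_tool", "payload": {"commands": [[[255, 0.6, 0, 0, 0, 0, 0], [255, 1.2, 0, 0, 0, 0, 0], [255, 1.8, 0, 0, 0, 0, 0], [255, 2.4, 0, 0, 0, 0, 0], [255, 3.0, 0, 0, 0, 0, 0], [255, 3.3, 0, 0, 0, 0, 0], [255, 3.3, 0, 0, 0, 0, 0]]]}}

```text
time: 5.6
tool_pos: [527.8, -24.8, 19.1]
tcp_rot: [-49.3, 90.0, 175.7]
ft_force: [-0.8, -0.6, -0.4]
finger_gap: 52.2
```

Call:
{"api": "servo_tool", "payload": {"commands": [[[55, 0, 0, 0, 0, 0, 0], [55, 0, 0, 0, 0, 0, 0], [55, 0, 0, 0, 0, 0, 0], [55, 0, 0, 0, 0, 0, 0]]]}}

```text
time: 6.0
tool_pos: [527.9, -24.8, 19.3]
tcp_rot: [105.0, 90.0, -30.0]
ft_force: [-0.3, -0.3, -1.3]
finger_gap: 67.5
```

```bash
python3 ringm.py w5 y 31; python3 ringm2.py w5 y 30 31 32
```

```text
6.0 [527.9  -24.8   19.28] [105.03  90.   -29.97] [ -8.25   8.75 107.36  -0.    63.89 126.75]
[[ -0.71  -0.68  -0.21 580.48]
 [ -0.71   0.67   0.21 -79.32]
 [ -0.     0.3   -0.95 161.74]
 [  0.     0.     0.     1.  ]]
[ 203  224  105   90 3820] ell ((254.8502655029297, 269.9670715332031), (86.93745422363281, 97.61727905273438), 91.2757568359375) circ 526.0526123046875 -24.748985290527344 23.666170120239258 lsq [526.1 -24.9] 20.605927544365553
depth z [532.78 -31.43  31.22]
30.0 [525.68 -24.49] 20.763536547985574
31.0 [526.1 -24.9] 20.605927544365553
32.0 [526.52 -25.32] 20.4483164428494
```

View pics/w5.png

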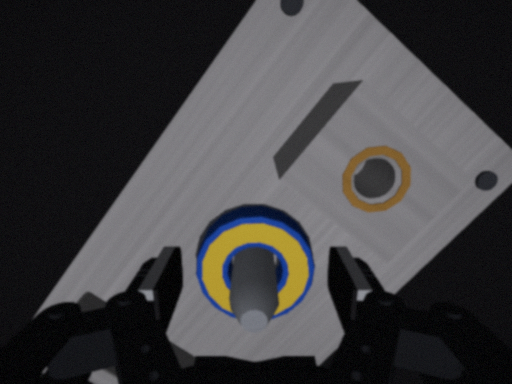

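Call:
{"api": "servo_tool", "payload": {"commands": [[[55, -4, 0, 0, 0, 0, 0], [55, -8, 0, 0, 0, 0, 0], [0, -10.5, 3.5, 2, -8, 0, 0], [0, -10.5, 7.8, 4.45, -16, 0, 0], [0, -10.5, 12.1, 6.9, -24, 0, 0], [0, -10.5, 16.4, 9.35, -32, 0, 0], [0, -10.5, 20.7, 11.8, -38.8, 0, 0], [0, -10.5, 24.62, 14.07, -38.8, 0, 0]]]}}

```text
time: 6.85
tool_pos: [602.7, -300.7, 124.2]
tcp_rot: [53.7, 90.0, -42.3]
ft_force: [1.4, 0.6, 0.4]
finger_gap: 85.2
```

Call:
{"api": "servo_tool", "payload": {"commands": [[[0, 0, 0, 0, 0, 0, 0], [0, 0, 0, 0, 0, 0, 0]]]}}

```text
time: 7.05
tool_pos: [602.0, -299.4, 123.4]
tcp_rot: [-124.1, 89.9, 139.5]
ft_force: [-0.4, 0.2, -1.3]
finger_gap: 85.5
```

```bash
python3 ringm.py w6 w 21; python3 ringm2.py w6 w 21; python3 -c "
from h import *
print(r.sense()['tool_pos']);snap('side','s6')"
```

```text
7.05 [ 602.04 -299.38  123.41] [-124.13   89.93  139.54] [-30.81  22.45  79.08   0.01  78.54  65.51]
[[  -0.11   -0.95   -0.3   676.47]
 [  -0.99    0.1     0.03 -308.87]
 [  -0.      0.3    -0.95  265.78]
 [   0.      0.      0.      1.  ]]
[  158     0   238    97 13630] ell ((242.88272094726562, 38.8260612487793), (90.8027114868164, 258.16552734375), 81.41792297363281) circ 713.563232421875 -326.93951416015625 79.61782836914062 lsq [ 715.45 -319.98] 52.90277091553675
[  197   130   123   120 11947] ell ((259.66802978515625, 185.92788696289062), (130.74166870117188, 140.1919708251953), 107.75341033935547) circ 601.7079467773438 -303.31671142578125 64.93618774414062 lsq [ 603.6  -304.69] 51.714938283250234
[  197   130   123   120 11947] ell ((249.78460693359375, 189.6886444091797), (22.58806800842285, 29.152616500854492), 64.39900970458984) circ 602.8359985351562 -296.1500244140625 11.585575103759766 lsq [ 604.61 -295.9 ] 9.65025439137022
[  197   130   123   120 11947] ell ((249.13551330566406, 186.30873107910156), (65.12235260009766, 68.04684448242188), 76.1775894165039) circ 618.2821044921875 -297.6289367675781 24.312000274658203 lsq [ 607.75 -296.92] 25.25258461161231
[   0  206   86  118 4989] ell ((38.68315124511719, 260.0683288574219), (63.1439208984375, 125.10110473632812), 152.50677490234375) circ 556.0346069335938 -118.03016662597656 55.59543228149414 lsq [ 558.5  -117.56] 39.24656953629021
depth z [ 715.38 -302.79    3.2 ]
21.0 [ 715.45 -319.98] 52.90277091553675
[ 602.13170585 -298.17481058  123.68140705]
```

View pics/w6.png

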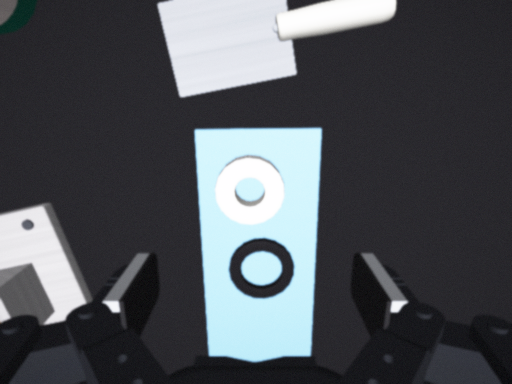

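View pics/s6.png

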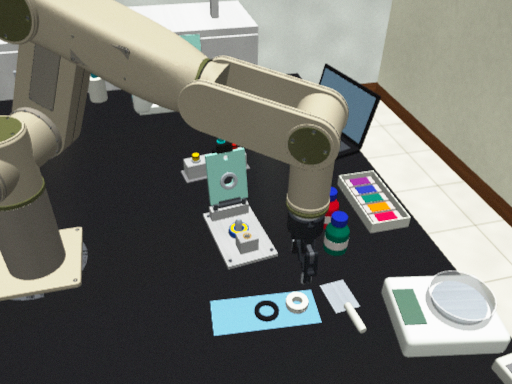

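Run:
```python
from h import *
np.set_printoptions(precision=2,suppress=True)
p,d,T,k=ld('w6')
m=(p.min(-1)>175).astype(np.uint8); m[:130]=0; m[230:]=0; m[:,:205]=0; m[:,295:]=0
q=max(cv2.findContours(m,cv2.RETR_EXTERNAL,cv2.CHAIN_APPROX_NONE)[0],key=len)
print(cv2.fitEllipse(q)); w=np.array([ray(a[0][0],a[0][1],21,T,k)[:2] for a in q],np.float32)
print(cv2.minEnclosingCircle(w)); e=cv2.fitEllipse(w);print(e); print(r.sense()['tool_pos'])
```

```text
((249.5, 179.5), (104.63262939453125, 117.95121765136719), 0.0)
((610.0115966796875, -296.8477783203125), 52.08137130737305)
((610.3660888671875, -297.0943298339844), (80.22525787353516, 93.29154205322266), 82.59014892578125)
[ 602.28 -297.48  124.01]
```

Run:
```python
from h import *
np.set_printoptions(precision=2,suppress=True)
p,d,T,k=ld('w6'); g=p.astype(int)
print(g[170,230],g[215,205],g[165,249])
m=((g.max(-1)-g.min(-1)<30)&(g.min(-1)>150)).astype(np.uint8); m[:130]=0; m[230:]=0; m[:,:205]=0; m[:,295:]=0
q=max(cv2.findContours(m,cv2.RETR_EXTERNAL,cv2.CHAIN_APPROX_NONE)[0],key=len)
print(cv2.fitEllipse(q)); w=np.array([ray(a[0][0],a[0][1],21,T,k)[:2] for a in q],np.float32)
print(cv2.minEnclosingCircle(w)); e=cv2.fitEllipse(w);print(e)
```

```text
[255 254 255] [208 245 253] [255 254 255]
((249.3718719482422, 190.18516540527344), (68.56560516357422, 69.15774536132812), 100.31253051757812)
((603.9496459960938, -296.2168884277344), 28.04236602783203)
((603.6241455078125, -296.228271484375), (53.43424987792969, 55.25566482543945), 81.73941040039062)
```

Call:
{"api": "servo_tool", "payload": {"commands": [[[0, 4, 0.02, 0, 0, 0, 0], [0, 8, 0.02, 0, 0, 0, 0], [0, 10.5, 0.02, 0, 0, 0, 0], [0, 11.6, 0.02, 0, 0, 0, 0], [0, 11.6, 0.02, 0, 0, 0, 0], [255, 11.6, 0.02, 0, 0, 0, 0], [255, 11.6, 0.02, 0, 0, 0, 0], [255, 11.6, 0.02, 0, 0, 0, 0]]], "force": 40}}

```text
time: 7.95
tool_pos: [604.6, -299.3, 11.6]
tcp_rot: [67.0, 89.7, -29.2]
ft_force: [0.0, 1.1, 4.4]
finger_gap: 51.6
```

Call:
{"api": "servo_tool", "payload": {"commands": [[[255, 0, 0, 0, 0, 0, 0], [255, 0, 0, 0, 0, 0, 0], [255, 0, 0, 0, 0, 0, 0]]]}}

```text
time: 8.25
tool_pos: [604.6, -299.4, 11.6]
tcp_rot: [68.7, 89.7, -27.5]
ft_force: [0.4, 1.8, 6.7]
finger_gap: 51.5
```

Call:
{"api": "servo_tool", "payload": {"commands": [[[255, -5, 0, 0, 0, 0, 0], [255, -9, -1, -2.5, 0, 0, 0], [255, -12, -2.8, -6.9, 8, 0, 0], [255, -13.8, -4.6, -11.3, 16, 0, 0], [255, -13.8, -6.4, -15.7, 24, 0, 0], [255, -13.8, -8.2, -20.1, 32, 0, 0], [255, -13.8, -10, -24.5, 38.8, 0, 0], [255, -13.8, -10.91, -26.71, 38.8, 0, 0]]]}}

```text
time: 9.05
tool_pos: [522.5, -17.8, 147.9]
tcp_rot: [151.5, 89.9, 16.3]
ft_force: [0.3, -0.0, -0.7]
finger_gap: 50.9
```

Call:
{"api": "servo_tool", "payload": {"commands": [[[255, 0, 0, 0, 0, 0, 0], [255, 0, 0, 0, 0, 0, 0], [255, 0, 0, 0, 0, 0, 0]]]}}

```text
time: 9.35
tool_pos: [523.8, -22.0, 147.1]
tcp_rot: [115.0, 89.9, -20.0]
ft_force: [-0.4, -0.0, -0.5]
finger_gap: 50.7
```

```bash
python3 -c "
from h import *
print(r.sense());p,d,c=snap('wrist','w7');C=cloud(d,c['pose'],[c[x] for x in('fx','fy','cx','cy')]);print(C[315,254],C[235,254],C[270,210])
s=cv2.imread('pics/w7.png')[60:360,130:380]; cv2.imwrite('pics/w7b.png',cv2.resize(s,None,fx=2,fy=2,interpolation=2))"
```

```text
{'time': 9.35, 'joint_pos': array([-7.99651092e+00, -1.14842575e+00,  1.03134749e+02, -2.06012770e-02,
        7.79192902e+01,  1.27033625e+02]), 'qd': array([-0.67633628,  0.67309496, -0.09203567,  0.13789518,  0.08118931,
        0.18795798]), 'joint_efforts': array([ 8.12120475e-01, -4.76840651e+01, -4.81806064e+01,  6.11810759e-02,
        2.22975353e-02, -1.28271495e-03]), 'tool_pos': array([523.77620853, -22.0062127 , 147.14031342]), 'tcp_rot': array([114.9814594 ,  89.90348702, -20.04438167]), 'ft_force': array([-0.39217398, -0.02752897, -0.53302552]), 'wrist_torque': array([-0.01333189, -0.01241737,  0.0151342 ]), 'finger_gap': 50.71881236562597}
[505.17389631  -4.75468216 156.94236238] [534.23746138 -33.84636461 156.74636148] [536.42531182  -8.06557818 157.74371408]
```

View pics/w7b.png

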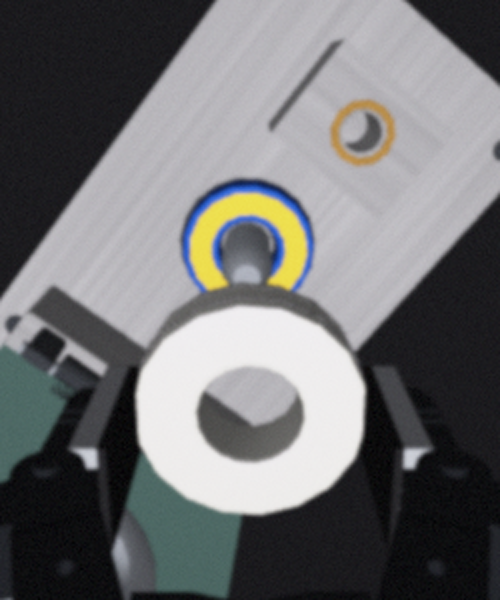

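Run:
```python
from h import *
np.set_printoptions(precision=2,suppress=True)
p,d,T,k=ld('w7'); g=p.astype(int)
m=((g.max(-1)-g.min(-1)<30)&(g.min(-1)>205)).astype(np.uint8)
q=max(cv2.findContours(m,cv2.RETR_EXTERNAL,cv2.CHAIN_APPROX_NONE)[0],key=len)
print(cv2.fitEllipse(q))
for z in (156,157,158):
  w=np.array([ray(a[0][0],a[0][1],z,T,k)[:2] for a in q],np.float32); print(z,cv2.fitEllipse(w),cv2.minEnclosingCircle(w))
print(ray(254,196,62,T,k),ray(314.5-3,126,56,T,k))
# blue ring on post outer (yellow) 
hs=cv2.cvtColor(p,cv2.COLOR_RGB2HSV)
```

```text
((254.66275024414062, 264.4820251464844), (101.60108947753906, 112.90132904052734), 89.45417785644531)
156 ((522.6061401367188, -22.610448837280273), (51.1561164855957, 51.673641204833984), 35.77647399902344) ((522.6207885742188, -22.6036376953125), 26.198165893554688)
157 ((523.00634765625, -23.013290405273438), (50.77350997924805, 51.287166595458984), 35.776649475097656) ((523.0209350585938, -23.006532669067383), 26.002216339111328)
158 ((523.4065551757812, -23.4161319732666), (50.39090347290039, 50.90068435668945), 35.77676773071289) ((523.4209594726562, -23.4094295501709), 25.806283950805664)
[526.03 -25.13  62.  ] [532.52 -88.13  56.  ]
```

Call:
{"api": "servo_tool", "payload": {"commands": [[[255, 2, 0.35, -0.03, 0, 0, 0], [255, 5, 0.35, -0.03, 0, 0, 0], [255, 7, 0.35, -0.03, 0, 0, 0], [255, 8, 0.35, -0.03, 0, 0, 0], [255, 8.8, 0.35, -0.03, 0, 0, 0], [255, 8.8, 0.35, -0.03, 0, 0, 0], [255, 8.8, 0.35, -0.03, 0, 0, 0]]]}}

```text
time: 10.1
tool_pos: [526.5, -23.6, 59.2]
tcp_rot: [126.8, 89.9, -8.2]
ft_force: [0.2, -0.7, 0.8]
finger_gap: 50.9
```

```bash
python3 -c "
from h import *
s=r.sense();print(s['tool_pos'],s['ft_force'],s['wrist_torque'])
snap('wrist','w8')
s=cv2.imread('pics/w8.png')[180:360,130:380]; cv2.imwrite('pics/w8b.png',cv2.resize(s,None,fx=3,fy=3,interpolation=2))"
```

```text
[526.48437873 -23.6413392   59.20352095] [ 0.19236007 -0.66427104  0.76525021] [-0.0054416  -0.00839139 -0.00614137]
```

View pics/w8b.png

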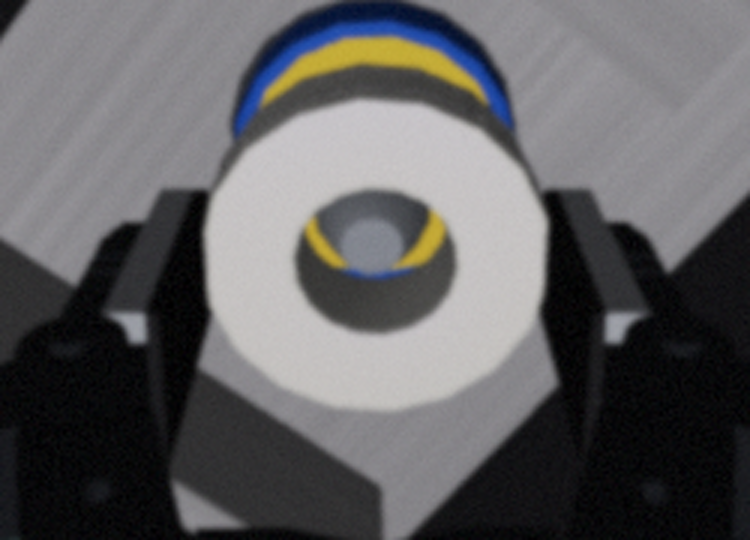

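Run:
```python
from h import *
np.set_printoptions(precision=2,suppress=True)
p,d,T,k=ld('w8'); C=cloud(d,T,k)
tip=(130+373/3,180+245/3); bore=(130+376/3,180+260/3)
print(C[180+85,130+80],C[180+125,130+125], C[int(tip[1]),int(tip[0])])
for z in (68,69,70): print(z,ray(*bore,z,T,k))
print(ray(*tip,62,T,k), r.sense()['tool_pos'])
```

```text
[540.38 -10.74  68.17] [511.39 -10.57  68.86] [524.98 -23.47  60.96]
68 [525.22 -24.6   68.  ]
69 [525.62 -25.    69.  ]
70 [526.03 -25.4   70.  ]
[525.02 -23.74  62.  ] [526.7  -23.59  59.49]
```

Call:
{"api": "servo_tool", "payload": {"commands": [[[255, 0.3, -0.1, -0.03, 0, 0, 0], [255, 0.8, -0.1, -0.03, 0, 0, 0], [255, 1.2, -0.1, -0.03, 0, 0, 0], [255, 1.6, -0.1, -0.03, 0, 0, 0], [255, 1.85, -0.1, -0.03, 0, 0, 0], [255, 1.85, -0.1, -0.03, 0, 0, 0]]]}}

```text
time: 10.75
tool_pos: [525.2, -22.4, 39.7]
tcp_rot: [-54.4, 90.0, 170.6]
ft_force: [0.4, -0.1, 0.2]
finger_gap: 51.1
```

Call:
{"api": "servo_tool", "payload": {"commands": [[[55, 0, 0, 0, 0, 0, 0], [55, 0, 0, 0, 0, 0, 0], [55, 0, 0, 0, 0, 0, 0], [55, 0, 0, 0, 0, 0, 0]]]}}

```text
time: 11.15
tool_pos: [525.3, -22.4, 39.8]
tcp_rot: [130.5, 90.0, -4.5]
ft_force: [-1.1, -0.3, 0.2]
finger_gap: 67.1
```

Call:
{"api": "servo_tool", "payload": {"commands": [[[55, -4, 0, 0, 0, 0, 0], [55, -8, 0, 0, 0, 0, 0], [55, -10, 0, 0, 0, 0, 0], [55, -10, 0, 0, 0, 0, 0]]]}}

```text
time: 11.55
tool_pos: [528.0, -22.8, 144.2]
tcp_rot: [126.8, 89.6, -8.2]
ft_force: [0.5, -0.1, 0.0]
finger_gap: 66.8
```

```bash
python3 -c "
from h import *
print(r.sense()['tool_pos'])
p,d,c=snap('wrist','w9');k=[c[x] for x in('fx','fy','cx','cy')];C=cloud(d,c['pose'],k)
hs=cv2.cvtColor(p,cv2.COLOR_RGB2HSV)
m=(hs[...,1]<40)&(abs(C[...,2]-49)<5)&(np.hypot(C[...,0]-525,C[...,1]+23)<35); q=C[m];print(m.sum(),np.median(q,0),q.min(0),q.max(0))
snap('side','s9')
s=cv2.imread('pics/s9.png')[130:280,180:330]; cv2.imwrite('pics/s9b.png',cv2.resize(s,None,fx=4,fy=4,interpolation=2))"
```

```text
[528.04314711 -22.79345047 144.22812376]
3241 [526.13222441 -24.40806413  48.82382429] [497.24117151 -49.40335184  44.00736808] [550.951087     3.84704687  53.99512093]
```

View pics/w9.png

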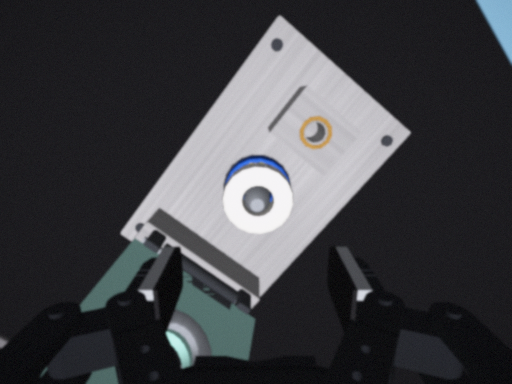

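View pics/s9b.png

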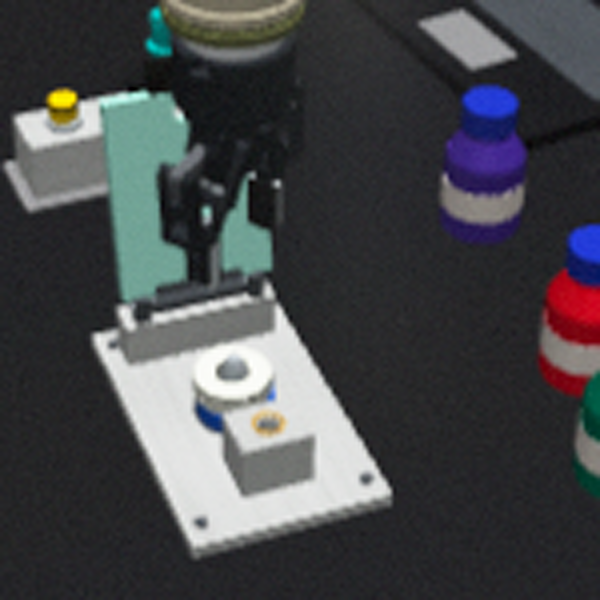

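Call:
{"api": "servo_tool", "payload": {"commands": [[[255, -5, 0, 0, -8, 0, 0], [255, -10, 0, 0, -16, 0, 0], [255, -15.6, 0, 0, -24, 0, 0], [255, -15.6, -1, -1, -32, 0, 0], [255, -15.6, -4, -3, -40, 0, 0], [255, -15.6, -7, -5, -48, 0, 0], [255, -15.6, -10, -7.5, -56, 0, 0], [255, -15.6, -11.76, -8.9, -64, 0, 0]]]}}

```text
time: 12.45
tool_pos: [503.8, 125.9, 293.5]
tcp_rot: [-113.2, 89.8, 176.2]
ft_force: [0.2, -1.1, -0.6]
finger_gap: -0.1
```

Call:
{"api": "servo_tool", "payload": {"commands": [[[255, 0, 0, 0, -8, 0, 0], [255, 0, 0, 0, -16, 0, 0], [255, 0, 0, 0, -24, 0, 0], [255, 0, 0, 0, -32, 0, 0], [255, 0, 0, 0, -40, 0, 0], [255, 0, 0, 0, -48, 0, 0], [255, 0, 0, 0, -56, 0, 0], [255, 0, 0, 0, -64, 0, 0]]]}}

```text
time: 13.25
tool_pos: [504.3, 123.6, 293.3]
tcp_rot: [-165.6, 89.8, -172.3]
ft_force: [-0.0, -0.0, -0.4]
finger_gap: 0.1
```

Call:
{"api": "servo_tool", "payload": {"commands": [[[255, 0, 0, 0, -7, 0, 0], [255, 0, 0, 0, -7, 0, 0], [255, 0, 0, 0, -7, 0, 0]]]}}

```text
time: 13.55
tool_pos: [504.6, 123.6, 294.2]
tcp_rot: [-171.3, 89.9, -171.6]
ft_force: [0.5, -0.2, -0.1]
finger_gap: -0.3
```

```bash
python3 -c "
from h import *
from scipy.spatial.transform import Rotation as R
s=r.sense();print(s['tool_pos'],s['joint_pos']);print(R.from_euler('xyz',s['tcp_rot'],degrees=True).as_matrix().round(3))
snap('wrist','w10');snap('side','s10')
s=cv2.imread('pics/s10.png')[60:310,100:400]; cv2.imwrite('pics/s10b.png',cv2.resize(s,None,fx=2.3,fy=2.3,interpolation=2))"
```

```text
[504.56963742 123.59368253 294.23008499] [ 8.10793153e+00 -5.96253663e+00  9.23052645e+01 -8.46296336e-04
  9.37991651e+01  8.32174114e+00]
[[-0.002  0.004  1.   ]
 [-0.     1.    -0.004]
 [-1.    -0.    -0.002]]
```

View pics/s10b.png

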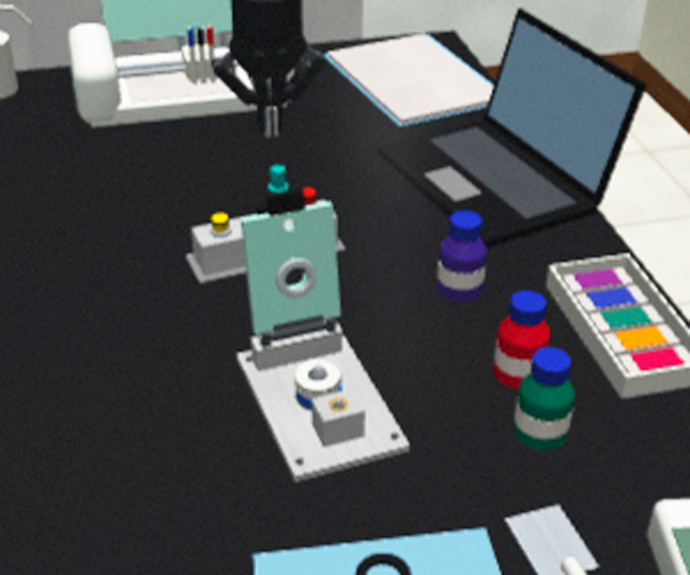

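View pics/w10.png

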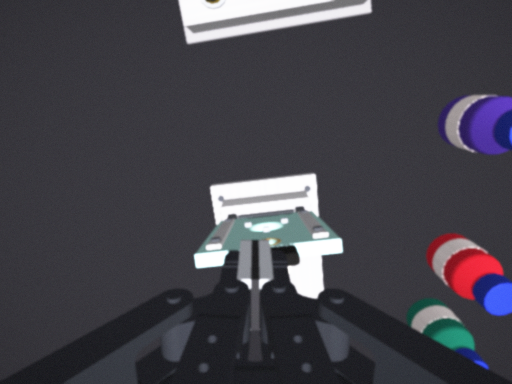

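Run:
```python
from h import *
np.set_printoptions(precision=1,suppress=True)
p,d,T,k=ld('w10'); C=cloud(d,T,k)
for u,v in [(200,258),(338,245),(285,255),(294,255),(285,248),(255,228),(210,235),(320,225)]: print(u,v,C[v,u],p[v,u])
p,d,T,k=ld('s10'); C=cloud(d,T,k)
m=(C[...,2]>200)&(C[...,2]<245)&(abs(C[...,0]-505)<60)&(abs(C[...,1]-80)<30); v,u=np.where(m); q=C[m]; print(len(q))
t=q[q[:,2]>222]; print(t.mean(0),t.min(0),t.max(0))
```

```text
200 258 [461.9  78.1 211.5] [255 255 255]
338 245 [565.2  89.6 213.3] [255 255 255]
285 255 [517.1 129.2 304.7] [33 33 38]
294 255 [530.   92.8 235. ] [44 43 43]
285 248 [525.2  91.1 221.1] [18 20 20]
255 228 [503.4  64.3 121.3] [247 255 254]
210 235 [460.3  67.5 145.7] [ 97 126 122]
320 225 [559.3  88.9 173.1] [104 112 113]
374
[512.3  82.9 230.5] [491.   74.8 222.1] [534.7  95.  238.3]
```

Call:
{"api": "servo_tool", "payload": {"commands": [[[255, 3, -0.03, 0.3, 0, 0, 0], [255, 6, -0.03, 0.3, 0, 0, 0], [255, 7.7, -0.03, 0.3, 0, 0, 0], [255, 7.7, -0.03, 0.3, 0, 0, 0]]]}}

```text
time: 14.05
tool_pos: [506.0, 123.1, 215.2]
tcp_rot: [-171.8, 89.7, -171.9]
ft_force: [0.2, -0.3, -0.2]
finger_gap: 0.2
```

Call:
{"api": "servo_tool", "payload": {"commands": [[[255, -0.07, -2.91, 0.35, 0, 0, 0], [255, -0.4, -5.66, 0.67, 0, 0, 0], [255, -0.25, -8.43, 1.0, 0, 0, 0], [255, 0.4, -11.12, 1.32, 0, 0, 0], [255, 1.49, -13.67, 1.62, 0, 0, 0], [255, 2.7, -15.55, 1.85, 0, 0, 0], [255, 3.94, -17.04, 2.02, 0, 0, 0], [255, 5.57, -18.55, 2.2, 0, 0, 0]]]}}

```text
time: 14.85
tool_pos: [531.2, -63.1, 164.3]
tcp_rot: [-8.9, 89.8, -8.9]
ft_force: [0.6, 0.5, 0.1]
finger_gap: -0.1
```

```bash
python3 -c "
from h import *
s=r.sense();print(s['tool_pos'],s['ft_force'])
snap('wrist','w11');snap('side','s11')
s=cv2.imread('pics/s11.png')[60:310,100:400]; cv2.imwrite('pics/s11b.png',cv2.resize(s,None,fx=2.3,fy=2.3,interpolation=2))"
```

```text
[531.19258347 -63.07824648 164.28709674] [0.64647676 0.46125353 0.1380657 ]
```

View pics/s11b.png

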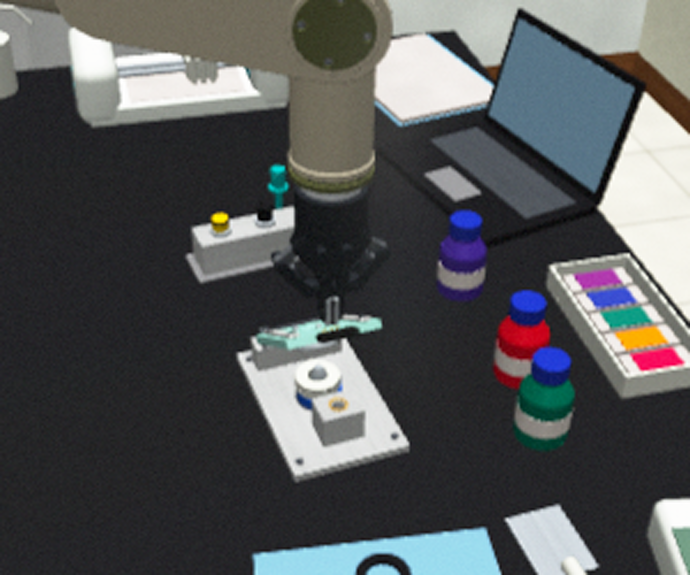

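View pics/w11.png

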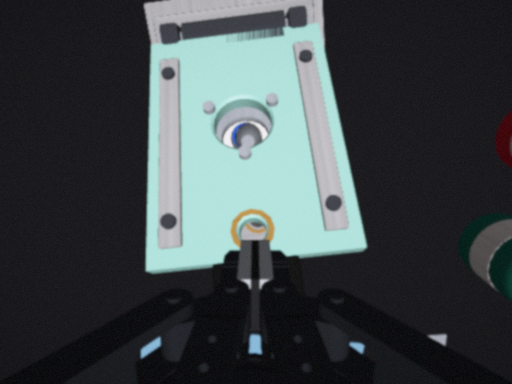

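The lid is following the finger and is now about half down. The tip is near the pin hole at (253,228). I'll carry on along the arc.

Call:
{"api": "servo_tool", "payload": {"commands": [[[255, 1.6, -1.12, 0.13, 0, 0, 0], [255, 2.82, -1.8, 0.21, 0, 0, 0], [255, 4.09, -2.37, 0.28, 0, 0, 0], [255, 5.14, -2.74, 0.33, 0, 0, 0], [255, 6.21, -3.05, 0.36, 0, 0, 0], [255, 7.04, -3.22, 0.38, 0, 0, 0], [255, 7.04, -3.22, 0.38, 0, 0, 0]]]}}

```text
time: 15.65
tool_pos: [532.8, -94.1, 91.0]
tcp_rot: [164.0, 89.8, 164.0]
ft_force: [-0.3, 0.1, -0.0]
finger_gap: -0.4
```

Call:
{"api": "servo_tool", "payload": {"commands": [[[255, 0.4, -0.1, 0.01, 0, 0, 0], [255, 0.8, -0.15, 0.02, 0, 0, 0], [255, 1.2, -0.2, 0.02, 0, 0, 0]]]}}

```text
time: 15.95
tool_pos: [534.5, -96.4, 81.0]
tcp_rot: [-15.6, 89.9, -15.6]
ft_force: [1.0, 0.4, 2.1]
finger_gap: 0.1
```

```bash
python3 -c "
from h import *
s=r.sense();print(s['tool_pos'],s['ft_force'])
snap('wrist','w12');snap('side','s12')
s=cv2.imread('pics/s12.png')[60:310,100:400]; cv2.imwrite('pics/s12b.png',cv2.resize(s,None,fx=2.3,fy=2.3,interpolation=2))"
```

```text
[534.53583323 -96.41573625  80.98330084] [1.00760172 0.41341909 2.07789125]
```

View pics/s12b.png

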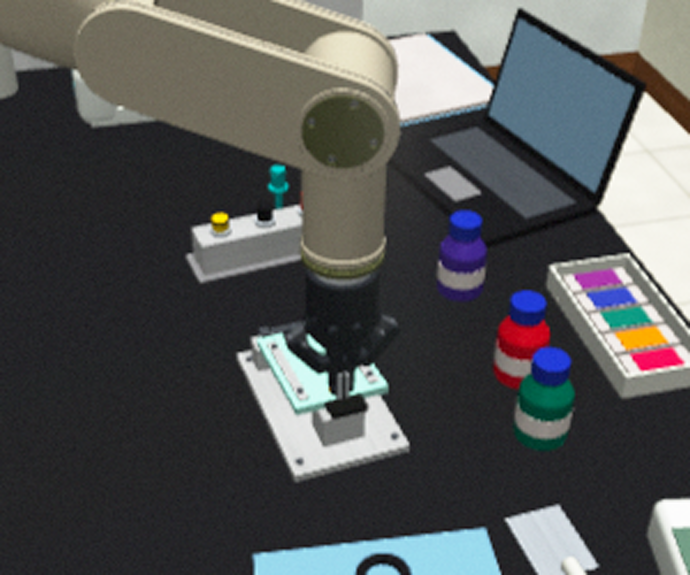

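View pics/w12.png

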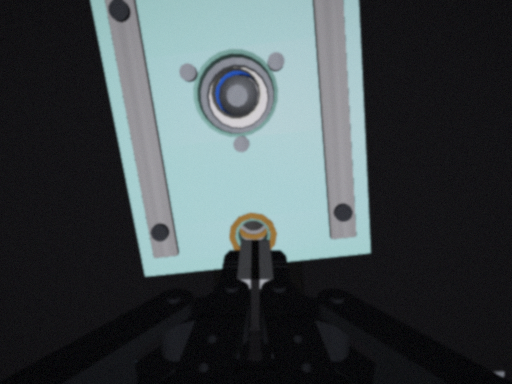

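Call:
{"api": "servo_tool", "payload": {"commands": [[[255, 0.4, 0, 0, 0, 0, 0], [255, 0.8, 0, 0, 0, 0, 0], [255, 1.0, 0, 0, 0, 0, 0], [255, 1.0, 0, 0, 0, 0, 0]]]}}

```text
time: 16.45
tool_pos: [534.5, -96.9, 71.0]
tcp_rot: [-44.1, 89.9, -44.1]
ft_force: [0.6, -3.3, 5.1]
finger_gap: -0.3
```

Call:
{"api": "servo_tool", "payload": {"commands": [[[120, -5, 0, 0, 0, 0, 0], [120, -10, 1, 0.2, 0, 0, 0], [120, -11, 6, 1, 0, 0, 0], [120, -11, 11, 1.7, 0, 0, 0], [120, -11, 16, 2.4, 0, 0, 0], [120, -11, 21, 3.1, 0, 0, 0], [120, -11, 26, 3.9, 0, 0, 0], [120, -11, 31, 4.6, 0, 0, 0]]]}}

```text
time: 17.25
tool_pos: [579.0, 211.4, 180.1]
tcp_rot: [162.5, 90.0, 162.5]
ft_force: [0.3, -0.5, 0.2]
finger_gap: 45.2
```

Call:
{"api": "servo_tool", "payload": {"commands": [[[120, 0, 4, 0.5, 0, 0, 0], [120, 0, 8, 1, 0, 0, 0], [120, 0, 9.8, 1.2, 0, 0, 0], [120, 0, 9.8, 1.2, 0, 0, 0], [120, 0, 9.8, 1.2, 0, 0, 0]]]}}

```text
time: 17.75
tool_pos: [590.8, 307.2, 179.8]
tcp_rot: [-152.3, 89.9, -152.3]
ft_force: [-0.4, -0.5, -0.7]
finger_gap: 45.3
```

```bash
cat > redm.py <<'E'
from h import *
import sys
np.set_printoptions(precision=2,suppress=True)
zt=float(sys.argv[2])
s=r.sense();print(s['time'],s['tool_pos'],s['ft_force'],s['finger_gap'])
p,d,c=snap('wrist',sys.argv[1]);T=c['pose'];k=[c[x] for x in('fx','fy','cx','cy')];C=cloud(d,T,k)
hs=cv2.cvtColor(p,cv2.COLOR_RGB2HSV);H,S,V=[hs[...,i].astype(int) for i in range(3)]
m=((H<8)|(H>172))&(S>120)&(V>60)
n,l,st,ce=cv2.connectedComponentsWithStats(m.astype(np.uint8))
for i in range(1,n):
    if st[i,4]>100:
        q=C[l==i]; zz=np.percentile(q[:,2],90); t=(l==i)&(C[...,2]>zt-4)
        print(st[i],np.median(q,0),zz)
        if t.sum()>20:
            cs=max(cv2.findContours(t.astype(np.uint8),cv2.RETR_EXTERNAL,cv2.CHAIN_APPROX_NONE)[0],key=len)
            w=np.array([ray(a[0][0],a[0][1],zt,T,k)[:2] for a in cs],np.float32); print('top circ',cv2.minEnclosingCircle(w),cv2.minEnclosingCircle(cs))
E
python3 redm.py w13 91; python3 -c "
from h import *
snap('scene','c13')
s=cv2.imread('pics/c13.png')[60:340,150:420]; cv2.imwrite('pics/c13b.png',cv2.resize(s,None,fx=2.1,fy=2.1,interpolation=2))"
```

```text
17.75 [590.85 307.17 179.77] [-0.39 -0.55 -0.69] 45.30796773892787
[240 168  29  34 763] [589.37 316.86  90.56] 91.47300440383981
top circ ((589.5234985351562, 315.3648681640625), 10.77726936340332) ((254.34332275390625, 187.2603759765625), 14.56921672821045)
```

View pics/w13.png

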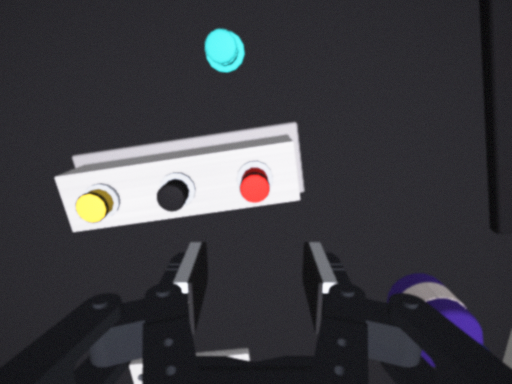

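View pics/c13b.png

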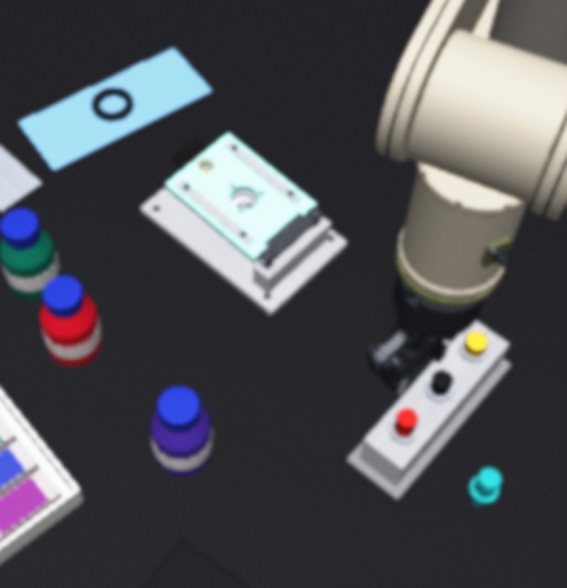

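Call:
{"api": "servo_tool", "payload": {"commands": [[[120, 3, 0.73, -0.11, 0, 0, 0], [120, 6, 0.73, -0.11, 0, 0, 0], [120, 9, 0.73, -0.11, 0, 0, 0], [120, 11.3, 0.73, -0.11, 0, 0, 0], [120, 11.3, 0.73, -0.11, 0, 0, 0], [120, 11.3, 0.73, -0.11, 0, 0, 0]]]}}

```text
time: 18.45
tool_pos: [590.3, 313.4, 67.9]
tcp_rot: [-151.6, 90.0, -151.7]
ft_force: [0.1, -0.7, -0.2]
finger_gap: 45.0
```

```bash
python3 redm.py w14 91
```

```text
18.45 [590.32 313.38  67.95] [ 0.08 -0.66 -0.19] 44.996949286155285
[ 230  231   52   72 2912] [589.62 318.67  90.21] 91.27084067961974
top circ ((589.4041748046875, 315.5542907714844), 11.64548397064209) ((255.19166564941406, 276.7513427734375), 25.845726013183594)
```

View pics/w14.png

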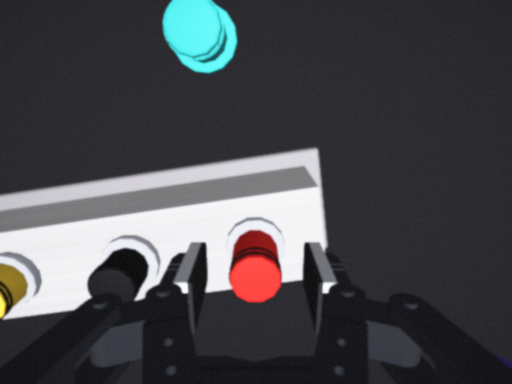

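Call:
{"api": "servo_tool", "payload": {"commands": [[[120, 0.2, 0.1, -0.03, 0, 0, 0], [255, 0.2, 0.1, -0.03, 0, 0, 0], [255, 0.2, 0.1, -0.03, 0, 0, 0], [255, 0.2, 0.1, -0.03, 0, 0, 0], [255, 0.2, 0.1, -0.03, 0, 0, 0], [255, 0.2, 0.1, -0.03, 0, 0, 0]]], "force": 80}}

```text
time: 19.1
tool_pos: [590.9, 315.9, 67.3]
tcp_rot: [22.5, 89.9, 22.5]
ft_force: [-0.9, -1.0, 6.6]
finger_gap: 19.4
```

Call:
{"api": "servo_tool", "payload": {"commands": [[[255, -2, 0, 0, 0, 0, 0], [255, -4, 0, 0, 0, 0, 0], [255, -7, 0, 0, 0, 0, 0], [255, -11, 0, 0, 0, 0, 0], [255, -11, 0, 0, 0, 0, 0]]]}}

```text
time: 19.6
tool_pos: [593.3, 317.0, 183.5]
tcp_rot: [23.8, 89.4, 23.8]
ft_force: [0.8, -0.3, 0.2]
finger_gap: 19.6
```

```bash
python3 redm.py w15 200;  python3 -c "
from h import *
snap('side','s15')
s=cv2.imread('pics/s15.png')[60:340,100:400]; cv2.imwrite('pics/s15b.png',cv2.resize(s,None,fx=2.1,fy=2.1,interpolation=2))"
```

```text
19.6 [593.28 317.04 183.55] [ 0.78 -0.35  0.24] 19.61501897375527
[ 230  236   51   73 2987] [592.31 320.19 206.43] 207.58547876737148
top circ ((592.1068725585938, 314.08892822265625), 14.170719146728516) ((254.6115264892578, 278.6302795410156), 29.133033752441406)
```

View pics/w15.png

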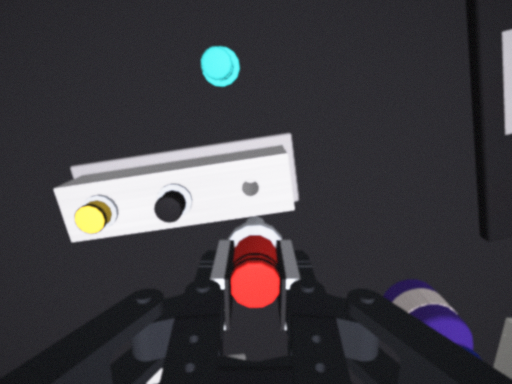

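View pics/s15b.png

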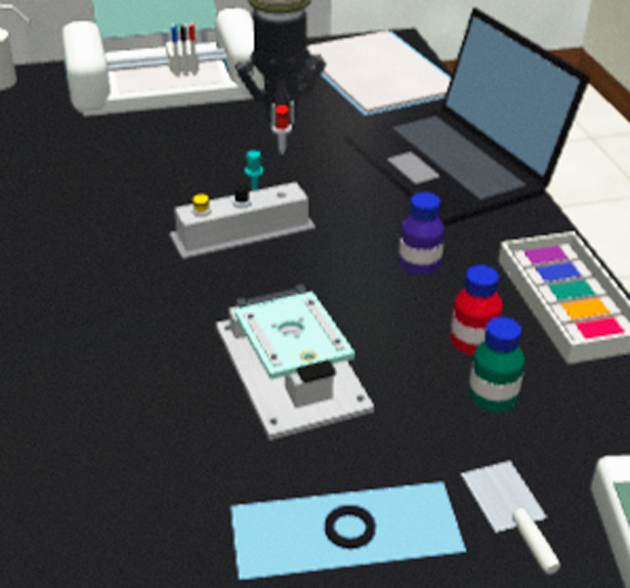

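Call:
{"api": "servo_tool", "payload": {"commands": [[[255, 0, -4.5, -0.7, 0, 0, 0], [255, 0, -9, -1.4, 0, 0, 0], [255, 0, -13.5, -2, 0, 0, 0], [255, 0, -18, -2.7, 0, 0, 0], [255, 0, -22.5, -3.4, 0, 0, 0], [255, 0, -27, -4, 0, 0, 0], [255, 0, -31.5, -4.7, 0, 0, 0], [255, 0, -36, -5.4, 0, 0, 0]]]}}

```text
time: 20.5
tool_pos: [534.3, -46.0, 173.8]
tcp_rot: [169.9, 89.8, 169.9]
ft_force: [2.1, 0.0, -1.1]
finger_gap: 19.7
```

Call:
{"api": "servo_tool", "payload": {"commands": [[[255, 1, -3.5, -0.5, 0, 0, 0], [255, 3.3, -4.48, -0.65, 0, 0, 0], [255, 3.3, -4.48, -0.65, 0, 0, 0], [255, 3.3, -4.48, -0.65, 0, 0, 0], [255, 3.3, -4.48, -0.65, 0, 0, 0]]]}}

```text
time: 21.0
tool_pos: [529.8, -88.3, 143.1]
tcp_rot: [74.8, 90.0, 74.9]
ft_force: [-0.1, -0.5, 0.2]
finger_gap: 19.7
```

```bash
python3 redm.py w16 172;  python3 -c "
from h import *
snap('side','s16')
s=cv2.imread('pics/s16.png')[130:300,160:360]; cv2.imwrite('pics/s16b.png',cv2.resize(s,None,fx=3,fy=3,interpolation=2))
s=cv2.imread('pics/w16.png')[60:340,130:380]; cv2.imwrite('pics/w16b.png',cv2.resize(s,None,fx=2.1,fy=2.1,interpolation=2))"
```

```text
21.0 [529.77 -88.33 143.1 ] [-0.11 -0.47  0.19] 19.672305256396662
[234 236  43  26 660] [529.03 -80.59 148.8 ] 155.2576619043348
[ 230  260   51   49 2032] [529.02 -88.95 166.4 ] 167.22704691913674
top circ ((538.4320068359375, -85.88671875), 3.8118529319763184) ((279.0, 284.5), 8.500100135803223)
```

View pics/w16b.png

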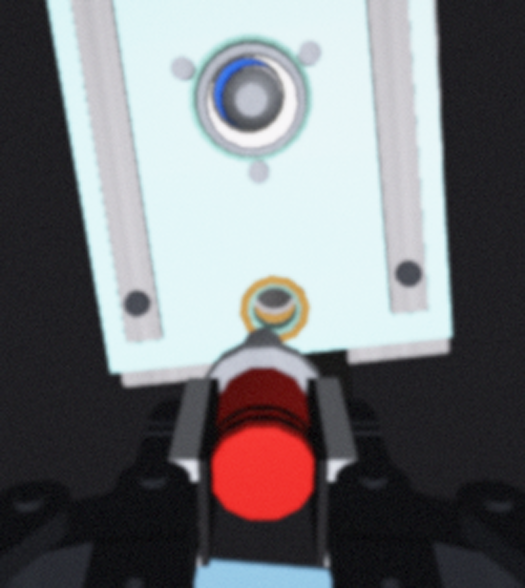

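View pics/s16b.png

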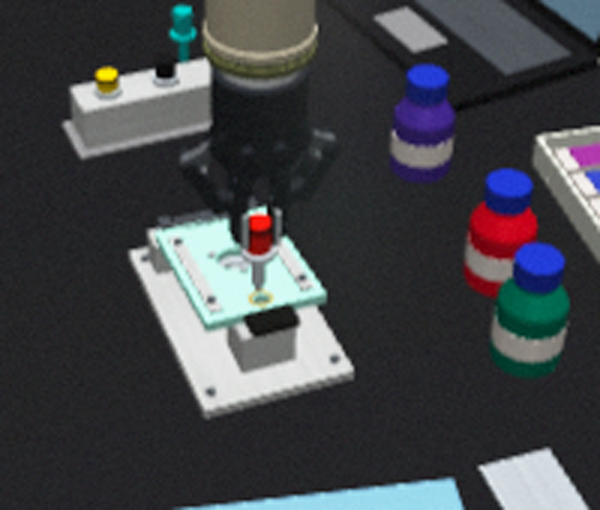

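Run:
```python
from h import *
np.set_printoptions(precision=2,suppress=True)
p,d,T,k=ld('w16');C=cloud(d,T,k)
f=lambda a,b:(130+a/2.1,60+b/2.1)
for nm,a,b in [('lid near hole',200,310),('lid far',150,60),('lid R',420,60),('lidR near',360,310),('brown',275,337)]:
    u,v=f(a,b); print(nm,C[int(v),int(u)])
for z in (70,72,75): print('hole',z,ray(*f(275,309),z,T,k))
print('knobtop',ray(*f(263,472),166.7,T,k),'tip',ray(*f(263,330),91.5,T,k))
p,d,T,k=ld('s16');C=cloud(d,T,k)
g=lambda a,b:(160+a/3,130+b/3)
u,v=g(261,298);print('side hole',[ray(u,v,z,T,k) for z in (70,74)],C[int(g(261,312)[1]),int(u)]); u,v=g(259,287); print('side tip',ray(u,v,91.5,T,k))
print(r.sense()['tool_pos'])
```

```text
lid near hole [509.16 -86.82  77.8 ]
lid far [495.59 -11.41  70.76]
lid R [575.15 -11.28  71.63]
lidR near [559.58 -86.45  78.65]
brown [532.02 -85.53 104.38]
hole 70 [533.23 -89.63  70.  ]
hole 72 [533.19 -88.93  72.  ]
hole 75 [533.13 -87.87  75.  ]
knobtop [529.13 -89.36 166.7 ] tip [529.25 -88.71  91.5 ]
side hole [array([535.7 , -80.39,  70.  ]), array([534.57, -84.73,  74.  ])] [ 528.83 -107.37   78.93]
side tip [531.42 -89.61  91.5 ]
[530.24 -88.4  143.67]
```

Call:
{"api": "servo_tool", "payload": {"commands": [[[255, 0, 0.19, 0.4, 0, 0, 0], [255, 0.5, 0.19, 0.4, 0, 0, 0], [255, 0.9, 0.19, 0.4, 0, 0, 0], [255, 0.9, 0.19, 0.4, 0, 0, 0]]]}}

```text
time: 21.5
tool_pos: [532.9, -87.1, 132.6]
tcp_rot: [166.5, 89.9, 166.6]
ft_force: [-0.6, 0.7, -0.5]
finger_gap: 19.5
```

```bash
python3 redm.py w17 172;  python3 -c "
from h import *
snap('side','s17')
s=cv2.imread('pics/s17.png')[160:260,200:320]; cv2.imwrite('pics/s17b.png',cv2.resize(s,None,fx=5,fy=5,interpolation=2))
s=cv2.imread('pics/w17.png')[60:340,130:380]; cv2.imwrite('pics/w17b.png',cv2.resize(s,None,fx=2.1,fy=2.1,interpolation=2))"
```

```text
21.5 [532.91 -87.11 132.64] [-0.61  0.65 -0.54] 19.498769997648264
[234 236  43  25 658] [532.14 -79.46 138.42] 144.85221630326296
[ 230  260   51   49 2029] [532.16 -87.8  155.93] 156.73689518563157
```

View pics/w17b.png

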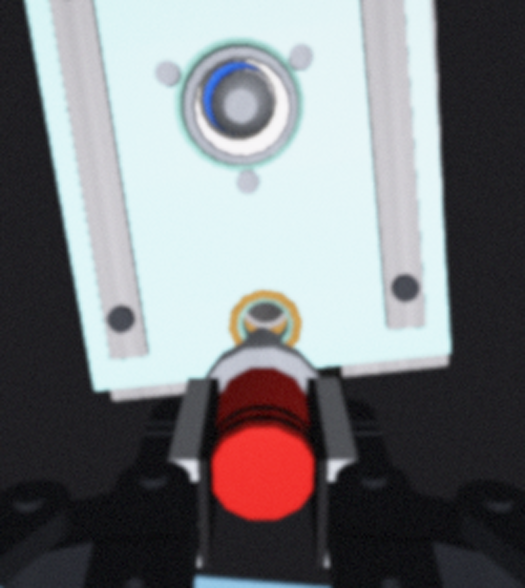

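View pics/s17b.png

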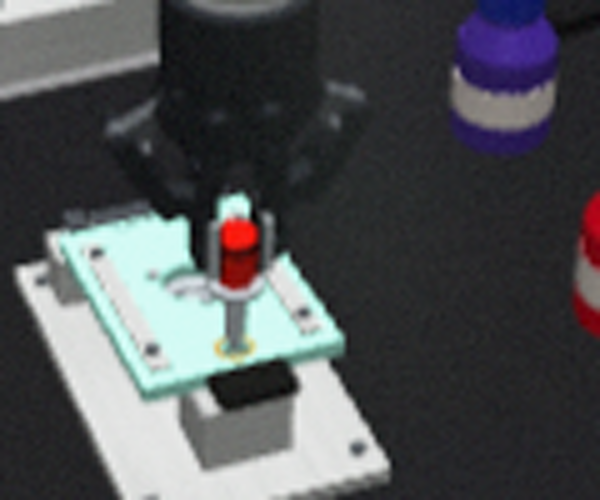

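Run:
```python
from h import *
np.set_printoptions(precision=2,suppress=True)
p,d,T,k=ld('w17');C=cloud(d,T,k)
f=lambda a,b:(130+a/2.1,60+b/2.1)
for a in (200,330): u,v=f(a,320); print(C[int(v),int(u)])
print('hole',ray(*f(265,321),78,T,k)); print('knobtop',ray(*f(263,472),156.6,T,k)); print(r.sense()['tool_pos'])
hs=cv2.cvtColor(p,cv2.COLOR_RGB2HSV); m=(hs[...,0]>8)&(hs[...,0]<25)&(hs[...,1]>90)&(hs[...,2]>80); m[:190]=0;m[240:]=0
v,u=np.where(m); print(u.min(),u.max(),v.min(),v.max()); q=np.array([[ray(a,b,78,T,k)[0],ray(a,b,78,T,k)[1]] for a,b in zip(u,v)],np.float32); print(cv2.minEnclosingCircle(q))
```

```text
[513.04 -85.35  77.56]
[552.43 -85.3   77.53]
hole [532.86 -85.74  78.  ]
knobtop [532.26 -87.89 156.6 ]
[533.17 -87.35 133.27]
240 272 199 224
((532.7998657226562, -86.54159545898438), 10.643522262573242)
```

Call:
{"api": "servo_tool", "payload": {"commands": [[[255, 0.5, 0.05, 0.04, 0, 0, 0], [255, 1, 0.05, 0.04, 0, 0, 0], [255, 1.5, 0.05, 0.04, 0, 0, 0], [255, 2, 0.05, 0.04, 0, 0, 0], [255, 2, 0.05, 0.04, 0, 0, 0]]]}}

```text
time: 22.1
tool_pos: [533.3, -86.6, 112.5]
tcp_rot: [154.7, 89.9, 154.7]
ft_force: [0.1, 1.3, -1.5]
finger_gap: 19.7
```

Call:
{"api": "servo_tool", "payload": {"commands": [[[255, 0.4, 0, 0, 0, 0, 0], [255, 0.8, 0, 0, 0, 0, 0], [255, 1.2, 0, 0, 0, 0, 0], [255, 1.2, 0, 0, 0, 0, 0]]]}}

```text
time: 22.5
tool_pos: [533.6, -86.7, 100.9]
tcp_rot: [154.5, 90.0, 154.5]
ft_force: [-0.4, 3.1, -2.8]
finger_gap: 19.7
```

Call:
{"api": "servo_tool", "payload": {"commands": [[[255, 0.2, 0.05, 0, 0, 0, 0], [255, 0.5, 0.05, 0, 0, 0, 0], [255, 0.8, 0.05, 0, 0, 0, 0], [255, 0.8, 0.05, 0, 0, 0, 0]]]}}

```text
time: 22.9
tool_pos: [533.7, -86.5, 93.1]
tcp_rot: [-175.8, 90.0, -175.8]
ft_force: [0.3, 1.2, -1.5]
finger_gap: 19.1
```

```bash
python3 redm.py w18 172;  python3 -c "
from h import *
snap('side','s18')
s=cv2.imread('pics/s18.png')[160:260,200:320]; cv2.imwrite('pics/s18b.png',cv2.resize(s,None,fx=5,fy=5,interpolation=2))"
```

```text
22.9 [533.66 -86.49  93.1 ] [ 0.33  1.19 -1.53] 19.147128682702384
[235 236  41  24 604] [532.93 -78.64  98.48] 104.68706535669986
[ 230  261   50   48 1948] [532.92 -87.13 116.44] 117.26724559912594
```

View pics/s18b.png

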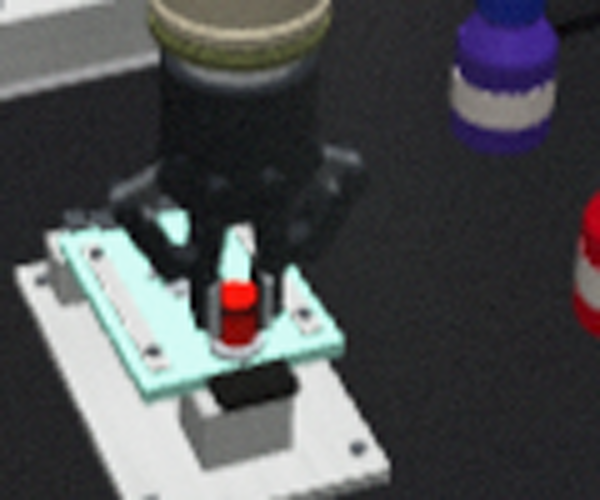

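Call:
{"api": "servo_tool", "payload": {"commands": [[[255, 0.4, 0, 0, 0, 0, 0], [255, 0.8, -0.02, 0, 0, 0, 0], [255, 1.1, -0.04, 0, 0, 0, 0], [255, 1.3, -0.04, 0, 0, 0, 0], [255, 1.3, -0.04, 0, 0, 0, 0]]]}}

```text
time: 23.5
tool_pos: [534.3, -87.0, 81.1]
tcp_rot: [-24.6, 90.0, -24.6]
ft_force: [-2.1, 1.6, 4.9]
finger_gap: 19.4
```

Call:
{"api": "servo_tool", "payload": {"commands": [[[255, 0.15, 0, 0, 0, 0, 0], [255, 0.3, 0, 0, 0, 0, 0], [255, 0.4, 0, 0, 0, 0, 0], [255, 0.4, 0, 0, 0, 0, 0], [255, 0.4, 0, 0, 0, 0, 0]]]}}

```text
time: 24.0
tool_pos: [534.4, -87.2, 78.2]
tcp_rot: [-33.0, 89.9, -33.0]
ft_force: [-7.2, 3.6, 13.5]
finger_gap: 19.7
```

Call:
{"api": "servo_tool", "payload": {"commands": [[[255, 0.1, 0.02, -0.06, 0, 0, 0], [255, 0.2, 0.02, -0.08, 0, 0, 0], [255, 0.2, 0.02, -0.08, 0, 0, 0], [255, 0.2, 0.02, -0.08, 0, 0, 0]]]}}

```text
time: 24.4
tool_pos: [534.5, -87.2, 78.1]
tcp_rot: [-22.4, 89.8, -22.4]
ft_force: [-10.7, 4.0, 26.7]
finger_gap: 19.5
```

```bash
python3 redm.py w19 102;  python3 -c "
from h import *
print(r.sense())
p,d,c=snap('side','s19');k=[c[x] for x in('fx','fy','cx','cy')]
s=cv2.imread('pics/s19.png')[160:260,200:320]; cv2.imwrite('pics/s19b.png',cv2.resize(s,None,fx=5,fy=5,interpolation=2))
from h import *
p,d,T,k=ld('w19');C=cloud(d,T,k)
hs=cv2.cvtColor(p,cv2.COLOR_RGB2HSV);m=(hs[...,0]>70)&(hs[...,0]<100)&(hs[...,1]>12)&(hs[...,2]>150)&(abs(C[...,2]-68)<15)&(abs(C[...,0]-525)<60);q=C[m]
A=np.c_[q[:,0],q[:,1],np.ones(len(q))];x=np.linalg.lstsq(A,q[:,2],rcond=None)[0];print(len(q),q.mean(0),x)
"
```

```text
24.4 [534.46 -87.19  78.12] [-10.71   3.96  26.67] 19.454702296580972
[236 236  40  24 584] [533.91 -79.28  83.37] 89.44414637892801
[ 230  261   50   48 1944] [533.63 -87.76 101.59] 102.34279871400805
top circ ((533.5353393554688, -87.85930633544922), 11.140362739562988) ((254.7129669189453, 284.4907531738281), 25.548694610595703)
{'time': 24.45, 'joint_pos': array([-1.46731734e+01,  5.71761069e+00,  1.03745917e+02, -2.50784410e-02,
        7.03712375e+01, -1.46716987e+01]), 'qd': array([ 0.01571278,  0.03941379, -0.11683176,  0.03150505,  0.0024799 ,
        0.03070038]), 'joint_efforts': array([-9.66621190e-01, -3.94170356e+01, -3.94084632e+01, -2.28207945e-01,
       -4.31418210e+00, -1.63289323e-02]), 'tool_pos': array([534.42362791, -87.16535854,  78.08886541]), 'tcp_rot': array([-22.81562216,  89.83308407, -22.80870641]), 'ft_force': array([-11.51800692,   4.73032486,  26.52122867]), 'wrist_torque': array([ 0.5906382 ,  2.02367062, -0.02225135]), 'finger_gap': 19.82458366567562}
41899 [524.88940967 -28.14126954  65.87527217] [-6.51481368e-04  6.84434191e-04  6.62364887e+01]
```

View pics/w19.png

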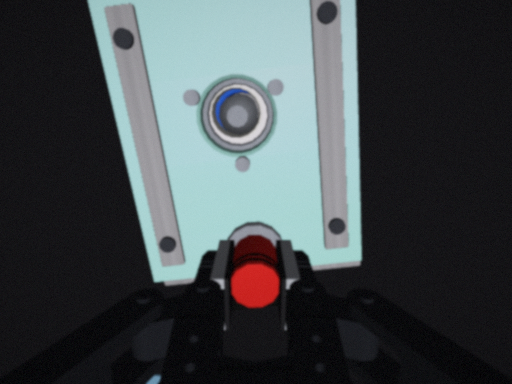

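View pics/s19b.png

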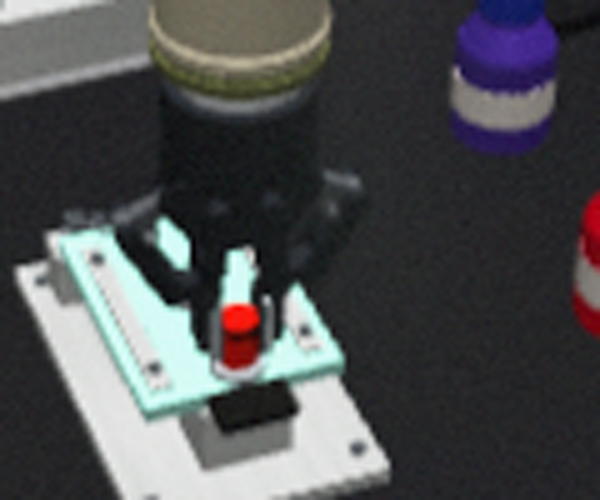

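Call:
{"api": "servo_tool", "payload": {"commands": [[[255, 0, 0, 0, 0, 0, 0], [255, 0, 0, 0, 0, 0, 0], [255, 0, 0, 0, 0, 0, 0]]]}}

```text
time: 24.8
tool_pos: [534.4, -87.2, 78.1]
tcp_rot: [-21.8, 89.8, -21.8]
ft_force: [-10.7, 4.2, 26.8]
finger_gap: 19.6
```

```bash
python3 -c "
from bench import r
s=r.sense();print(s['time'],s['tool_pos'],s['ft_force'],s['finger_gap']);print(r.hand_in())"
```

```text
24.8 [534.40927691 -87.15369636  78.08467285] [-10.67849388   4.17385634  26.84984725] 19.635376844260822
the job is handed in; nothing more can be done
None
```

I threaded the blue ring and then the white ring onto the post. I swung the lid down with closed fingers and pushed the red-knobbed pin through the lid into the base. I handed the job in at about 24.8 s, still gripping the pin and pressing it down with about 27 N.

What the last checks showed:
- **Rings:** the blue ring's top was at about 31 mm and the white ring's top at about 49 mm, so both were fully home on the post. I measured this before closing the lid; I did not measure the rings again afterwards.
- **Lid:** its top is level to within about 0.001 rad, at a height of about 66 mm, so it is shut.
- **Pin:** the knob's top is at about 102 mm, which puts the collar flat on the lid. The knob is within about 1 mm of the boss hole.

One reading was less clean: the wrist also showed a sideways force of about 11 N in x and 4 N in y. I put this down to the arm pressing slightly off-centre in the pin hole. My small sideways correction did not reduce it, but the height stayed steady.

I saw no sign that the black ring, the other pins, the bottles or the spatula had moved. I only judged this from the pictures and did not measure it.

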